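Pack the returned audiobook players and snap their cases shut

TASK

Two or three audiobook players have come back in the grey crate among other things. Lay each player flat, screen up, on the two white ribs of the open case of its own colour, then press the lids of all three cases down until they snap shut and stay shut; a case whose player is still out on loan is shut empty. Leave the other things in the crate, and do not disturb the mug, tape dispenser and jar on the table.

Things in the scene. Friction and masses are not known exactly. Their poses are not given: they have to be found in the camera images.
- player_blue: blue hand-held audiobook player, a block 42 (x) x 108 (y) x 26 (z) mm, about 0.16 kg, dark screen and buttons on its +z face; origin at the centre of its underside. Starts flat, screen up, in the crate; may be absent (out on loan).
- case_blue: blue loan case, fixed to the table: open tray 96 (x) x 140 (y) x 20 (z) mm with 3 mm walls and floor, hinged lid of the same colour. Origin at the centre of its underside; -x is the front with the spring catch (standing 7 mm out), +x the back: the hinge line runs along y at x = +48, z = 20 mm.
- bed_blue (a point): middle of the blue case at the height of its rib tops (15 mm above the table): where the centre of the player's underside belongs, player's y along the case's y either way round. Two white cross ribs at y = -32 and +32 mm, 6 mm thick, 62 mm long in x; ears at their ends lean outward, 49 mm apart at rib height, 60 mm apart at their tops 9 mm higher.
- lid_blue (a joint): blue lid's angle, rad: 0 shut, grows as it opens up and back, stop at 1.87. A weak hinge spring (up to 0.1 N m, against some friction) swings it open again unless latched. Over the last 0.11 rad its bead rides over the catch: press down about 8 N at the front edge; below 0.04 it has snapped, then rests at 0 to 0.02 by itself.
- press_blue (a point): point on the blue lid's outer face, mid-width, 86 mm from the hinge line, 27 mm out from the rim plane; moves with the lid, z axis = outward normal. The lid is a hollow shell 96 (hinge to front) x 140 x 27 mm with 3 mm walls; a black tongue 34 mm wide at its front stands 11 mm out and reaches 16 mm below the rim. Inside it is 44 mm above the table when shut.
- player_green: green hand-held audiobook player, a block 42 (x) x 108 (y) x 26 (z) mm, about 0.16 kg, dark screen and buttons on its +z face; origin at the centre of its underside. Starts flat, screen up, in the crate; may be absent (out on loan).
- case_green: green loan case, fixed to the table: open tray 96 (x) x 140 (y) x 20 (z) mm with 3 mm walls and floor, hinged lid of the same colour. Origin at the centre of its underside; -x is the front with the spring catch (standing 7 mm out), +x the back: the hinge line runs along y at x = +48, z = 20 mm.
- bed_green (a point): middle of the green case at the height of its rib tops (15 mm above the table): where the centre of the player's underside belongs, player's y along the case's y either way round. Two white cross ribs at y = -32 and +32 mm, 6 mm thick, 62 mm long in x; ears at their ends lean outward, 49 mm apart at rib height, 60 mm apart at their tops 9 mm higher.
- lid_green (a joint): green lid's angle, rad: 0 shut, grows as it opens up and back, stop at 1.87. A weak hinge spring (up to 0.1 N m, against some friction) swings it open again unless latched. Over the last 0.11 rad its bead rides over the catch: press down about 8 N at the front edge; below 0.04 it has snapped, then rests at 0 to 0.02 by itself.
- press_green (a point): point on the green lid's outer face, mid-width, 86 mm from the hinge line, 27 mm out from the rim plane; moves with the lid, z axis = outward normal. The lid is a hollow shell 96 (hinge to front) x 140 x 27 mm with 3 mm walls; a black tongue 34 mm wide at its front stands 11 mm out and reaches 16 mm below the rim. Inside it is 44 mm above the table when shut.
- player_orange: orange hand-held audiobook player, a block 42 (x) x 108 (y) x 26 (z) mm, about 0.16 kg, dark screen and buttons on its +z face; origin at the centre of its underside. Starts flat, screen up, in the crate; may be absent (out on loan).
- case_orange: orange loan case, fixed to the table: open tray 96 (x) x 140 (y) x 20 (z) mm with 3 mm walls and floor, hinged lid of the same colour. Origin at the centre of its underside; -x is the front with the spring catch (standing 7 mm out), +x the back: the hinge line runs along y at x = +48, z = 20 mm.
- bed_orange (a point): middle of the orange case at the height of its rib tops (15 mm above the table): where the centre of the player's underside belongs, player's y along the case's y either way round. Two white cross ribs at y = -32 and +32 mm, 6 mm thick, 62 mm long in x; ears at their ends lean outward, 49 mm apart at rib height, 60 mm apart at their tops 9 mm higher.
- lid_orange (a joint): orange lid's angle, rad: 0 shut, grows as it opens up and back, stop at 1.87. A weak hinge spring (up to 0.1 N m, against some friction) swings it open again unless latched. Over the last 0.11 rad its bead rides over the catch: press down about 8 N at the front edge; below 0.04 it has snapped, then rests at 0 to 0.02 by itself.
- press_orange (a point): point on the orange lid's outer face, mid-width, 86 mm from the hinge line, 27 mm out from the rim plane; moves with the lid, z axis = outward normal. The lid is a hollow shell 96 (hinge to front) x 140 x 27 mm with 3 mm walls; a black tongue 34 mm wide at its front stands 11 mm out and reaches 16 mm below the rim. Inside it is 44 mm above the table when shut.
- crate: shallow grey crate, fixed, 400 (x) x 300 (y) x 75 (z) mm outside, 5 mm walls and floor; origin at the centre of its underside
- stapler: red and black desk stapler lying in the crate, 36 x 118 (y) x 47 mm; origin at the centre of its underside; leave it in the crate
- calculator: grey pocket calculator lying in the crate, 70 x 112 (y) x 14 mm; origin at the centre of its underside; leave it in the crate
- charger: black plug charger lying in the crate, 44 x 64 (y) x 30 mm; origin at the centre of its underside; leave it in the crate
- glue_stick: white glue stick with red cap lying at the far end of the crate, 28 mm thick, 95 mm long along its y; origin at the middle of its underside; leave it in the crate
- mug: white mug, 82 mm wide, 92 mm high, standing beyond the cases; origin at the centre of its underside; leave alone
- tape_dispenser: black desk tape dispenser, 62 x 150 (y) x about 90 mm high, beyond the cases; origin at the centre of its underside; leave alone
- jar: amber glass jar with white lid, 68 mm wide, 100 mm high, beyond the cases; origin at the centre of its underside; leave alone
Things that resemble listed ones, but are neither listed nor needed, are in the scene too. Leave any turquoise look-alike of the charger alone.

How it is judged:
By the outcome, as a careful person would: the job done as asked, in the order asked, and still so for the second after the job is handed in, with the robot touching nothing.
Of player_blue, player_green, player_orange only 2 to 3 are there at a start; the rules pass over those that are not, and their reading is None.
At some moment in a run one of player_blue, player_green, player_orange may be knocked a few centimetres aside while the robot is not near it.
Once in a run the grip may slacken for a moment while it holds something.
It also fails if it takes over 208 s, if anything falls off the work surface, if the arm or the gripper's body presses on something with over 40 N, if the wrist force passes 120 N, or if a joint passes its speed limit or range.

ROBOT

A 6-joint arm with a two-finger parallel gripper is mounted at the origin on the work surface. World frame = base frame: x ahead of the robot, y to its left, z up, the work surface at z = 0. Lengths are in m, angles in rad, forces in N, time in s.
With the tool pointing down it reaches from about 0.3 to 1 m from the base axis. Payload 5.1 kg.
Tool frame: the origin (TCP) lies at the very end of the fingers, on their centre line; the grasp point (between the pads) lies 19 mm behind it; z points along the fingers, y is the line along which they close (so a half turn about z gives the same grasp; the last joint's range is limited). The gripper opens to 95 mm and grips with 3 to 60 N. Pads are 20 mm wide; open, the fingers measure 119 mm over their backs; the gripper's body (75 mm by 180 mm) begins 59 mm behind the grasp point.
Start: joints at [-1.183, 0.124, 1.65, -0, 1.367, -0.083], TCP at [0.295, -0.579, 0.215] pointing down, gripper open.
Joint ranges: [-2.61, 2.61], [-1.02, 2.33], [0.03, 2.71], [-1.35, 4.49], [0.32, 2.68], [-2.91, 2.91]. Speed limits (rad/s): [2.57, 2.57, 3.14, 3.14, 3.14, 3.14].

INTERFACE

Orientations are given as a unit quaternion [x, y, z, w].
In Python, from rig import robot gives the robot as it stands.
- The arm moves only by the tool carry_out, never from a script. Its argument "motion" is one flat list of numbers, 7 for each row, row after row: the shift along the tool's x, y, z normalised to -1 to 1, where 1 is 0.04 m, then the turn, a rotation vector about the tool's x, y, z normalised to -1 to 1, where 1 is 5 degrees, then the opening, from 0 (shut) to 1 (fully open). In form: [x, y, z, ax, ay, az, gripper, x, y, z, ax, ay, az, gripper, ...]. A call has exactly 10 rows; each row shifts and turns the commanded pose from where the row before left it, along the tool's axes as they then stand; what a row does not reach is not made up. A row lasts 1/12 s, in which the tool goes at most 41.7 mm and 7.16 degrees, less where a joint would pass 70% of its speed; a pose out of reach is approached as far as the arm can. A call with a number of a shift or a turn outside -1 to 1 is refused whole. A call with a gripper value outside its range is refused whole. The fingers move at their own pace and stop on an object; the grip force is fixed at half the most. Time passes only in rows, so rows that do not move let the fingers close, or fill a call up. It gives the time, the measured TCP pose, the force, the opening and the grip force at its end, in the units of the state.
- robot.sense(): the state, without advancing time (a new reading comes with each control period).
- robot.read_camera(name): name is "scene" or "top"; returns (picture, depth): 384x512x3 uint8, red, green, blue; 384x512 float32, m along the optical axis (not along the pixel's ray), 0 where there is no reading.
- robot.camera_model(name): a dict with "camera_matrix" (3x3 intrinsics, pixels), "dist" ([k1, k2, p1, p2, k3] as OpenCV has them; the pictures are not rectified), "pose" (4x4, takes a point from camera to world coordinates). Camera axes: x right, y up, looking along -z (the intrinsics and any distortion apply to the point x, -y, -z); pixel columns grow to the right and rows downward; lengths in m; the calibration is good to about 2 mm. A picture is of the moment at which its call begins. camera_model takes no time and is no camera call.
- robot.close_job(): hands the job in; it is judged then, once.
The state is a dict: "time": time; "qpos": joint angles; "qvel": joint speeds; "joint_torque": joint torques, N m; "tcp_pos": TCP position; "eef_rot": TCP orientation; "wrist_force": force on the tool from outside, world axes, zero at the start; "ft_torque": the same for the moment, N m; "width": opening from 0.0 (shut) to 1.0 (fully open); "grasp_force": force on a finger pad.
Only numpy, scipy, OpenCV 4.12 (cv2) and the standard library are available. Lean on these libraries where they do the work, as an engineer would, in place of code of your own. Each camera call takes 0.05 s, during which the arm holds its last target. There are 200 camera calls.

## Working session

There is one attempt and no reset: what is moved stays moved. The work goes in short steps, Python scripts to look and compute and a tool call to move; the robot and the scene stay as the last step left them, time stands still between calls to the robot, and variables do not carry over. Pictures are saved under pics/ and viewed, at most 14 in all, crops included, and the job is handed in when it is done.

Besides the shell and the picture viewer there is one more tool, called after "Emit:" as a command line: name --argument value ..., lists and objects as JSON in quotes. carry_out: Moves the arm, as the interface text tells. Its arguments: {"type":"object","properties":{"motion":{"type":"array"}},"required":["motion"]}

```bash
ls; mkdir -p pics; cat > h.py <<'E'
import numpy as np, cv2
from rig import robot
def snap(name):
    im,d=robot.read_camera(name); return im,d,robot.camera_model(name)
def ray(m,uv):
    uv=np.asarray(uv,float).reshape(-1,1,2)
    n=cv2.undistortPoints(uv,np.array(m["camera_matrix"]),np.array(m["dist"])).reshape(-1,2)
    T=np.array(m["pose"]); d=np.c_[n[:,0],-n[:,1],-np.ones(len(n))]@T[:3,:3].T
    return T[:3,3],d
def on_plane(m,uv,z):
    o,d=ray(m,uv); return o+d*((z-o[2])/d[:,2])[:,None]
def with_depth(m,d,uv):
    uv=np.asarray(uv).reshape(-1,2).astype(int); o,r=ray(m,uv)
    return o+r*d[uv[:,1],uv[:,0]][:,None]
E
python3 - <<'E'
from h import *
for n in("scene","top"):
    im,d,m=snap(n); cv2.imwrite(f"pics/{n}0.png",im[...,::-1]); np.savez(f"{n}0.npz",im=im,d=d)
    print(n,np.round(m["pose"],3).tolist(),np.round(m["camera_matrix"],1).tolist(),m["dist"])
print(robot.sense())
E
```

```text
pics
scene [[0.882, -0.367, 0.294, 0.96], [0.47, 0.704, -0.531, -0.575], [-0.012, 0.607, 0.794, 0.987], [0.0, 0.0, 0.0, 1.0]] [[419.1, 0.0, 256.7], [0.0, 419.1, 184.8], [0.0, 0.0, 1.0]] [-0.08190487  0.          0.          0.          0.        ]
top [[0.013, 0.989, -0.146, 0.444], [-1.0, 0.015, 0.01, 0.036], [0.012, 0.146, 0.989, 1.195], [0.0, 0.0, 0.0, 1.0]] [[385.7, 0.0, 255.5], [0.0, 385.7, 196.3], [0.0, 0.0, 1.0]] [-0.07030117  0.          0.          0.          0.        ]
{'time': 0.1, 'qpos': array([-1.18258164e+00,  1.24422767e-01,  1.65152169e+00,  1.36956807e-05,
        1.36750663e+00, -8.26111192e-02]), 'qvel': array([-0.00017403, -0.00236297, -0.003142  ,  0.00277694, -0.00016064,
       -0.00012936]), 'joint_torque': array([ 1.71959955e-04, -4.18883622e+01, -3.61096609e+01,  7.77449040e-02,
        4.61719511e-02, -7.07196273e-05]), 'tcp_pos': array([ 0.29460663, -0.57875507,  0.21353036]), 'eef_rot': array([ 9.72418021e-01,  2.33243068e-01, -1.34806707e-04, -9.19410755e-04]), 'wrist_force': array([ 0.43814489, -0.54269011, -0.97840042]), 'ft_torque': array([-0.00344882,  0.01112417, -0.03630697]), 'grasp_force': 0.0, 'width': 0.9999854399461163}
```

View pics/scene0.png

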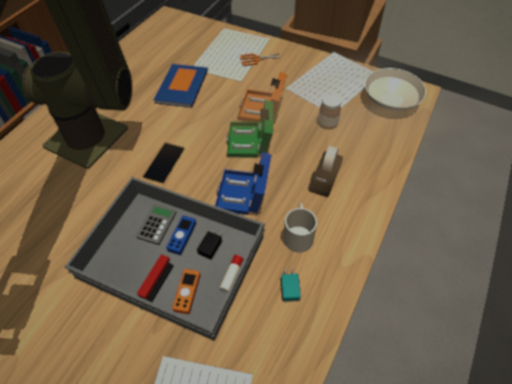

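View pics/top0.png

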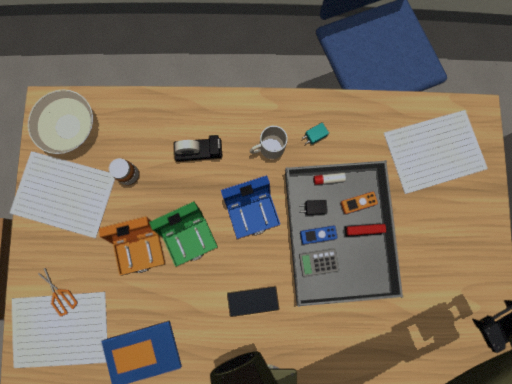

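The top view shows blue (318,235) and orange (359,203) players in the crate, no green one. The cases are at orange (138,245), green (188,233) and blue (250,208). Now I'll measure them.

```bash
cat > meas.py <<'E'
from h import *
def hsv(im): return cv2.cvtColor(im,cv2.COLOR_RGB2HSV)
R={"blue":(105,125,130,60),"green":(45,80,110,40),"orange":(8,17,150,120)}
def mask(im,c):
    lo,hi,s,v=R[c]; return cv2.inRange(hsv(im),(lo,s,v),(hi,255,255))
def rect(pts):
    (c,wh,a)=cv2.minAreaRect(np.float32(pts)); 
    if wh[0]<wh[1]: wh=(wh[1],wh[0]); a+=90
    return np.array(c),wh,(a+90)%180-90
def player(im,m,c,box,z=.031):
    x0,y0,x1,y1=box; k=np.zeros(im.shape[:2],np.uint8); k[y0:y1,x0:x1]=mask(im,c)[y0:y1,x0:x1]
    k=cv2.morphologyEx(k,cv2.MORPH_CLOSE,np.ones((9,9)))
    cs,_=cv2.findContours(k,cv2.RETR_EXTERNAL,cv2.CHAIN_APPROX_NONE)
    ct=max(cs,key=cv2.contourArea).reshape(-1,2)
    return rect(on_plane(m,ct,z)[:,:2]*1000)
E
python3 - <<'E'
from meas import *
for n in("top",):
    f=np.load(n+"0.npz"); im,d=f["im"],f["d"]; m=robot.camera_model(n)
    for c,b in(("blue",(290,215,345,255)),("orange",(335,185,390,220))): print("player",c,player(im,m,c,b))
    H=hsv(im)
    for c,b in(("blue",(220,175,285,242)),("green",(150,200,222,270)),("orange",(100,215,168,280))):
        x0,y0,x1,y1=b; w=cv2.inRange(H[y0:y1,x0:x1],(0,0,130),(180,90,255))
        nn,l,s,ce=cv2.connectedComponentsWithStats(w)
        for i in range(1,nn):
            if s[i,4]>12:
                ys,xs=np.where(l==i); uv=np.c_[xs+x0,ys+y0]; P=on_plane(m,uv,.015)
                print(c,s[i,4],np.round(ce[i]+[x0,y0],1),"P",np.round(P.mean(0),4),"depth z",np.round(np.median(with_depth(m,d,uv)[:,2]),4),[np.round(v,1) for v in rect(P[:,:2]*1000)])
        k=mask(im,c)[y0:y1,x0:x1]; ys,xs=np.where(k); W=with_depth(m,d,np.c_[xs+x0,ys+y0])
        t=W[W[:,2]>.09]; print(c,"mask",len(W),"zmax",W[:,2].max().round(3),"high mean",t.mean(0).round(3),len(t))
a=cv2.resize(np.load("top0.npz")["im"][130:310,95:405],None,fx=2.5,fy=2.5,interpolation=cv2.INTER_CUBIC)
cv2.imwrite("pics/crop0.png",a[...,::-1])
E
```

```text
player blue (array([ 501.72463989, -165.99726868]), (106.87472534179688, 39.9761962890625), -80.05967712402344)
player orange (array([ 602.2076416 , -294.26473999]), (104.60404205322266, 40.66099166870117), -72.45678329467773)
blue 48 [263.3 213.2] P [ 5.66e-01 -2.00e-04  1.50e-02] depth z 0.0143 [array([5.663e+02, 2.000e-01]), array([65.3,  6.8]), np.float64(19.0)]
blue 50 [243.4 219.5] P [0.5457 0.0606 0.015 ] depth z 0.0134 [array([547. ,  61.4]), array([65.2,  6.8]), np.float64(19.3)]
blue mask 1890 zmax 1.195 high mean [0.628 0.056 0.131] 366
green 61 [199.2 237.1] P [0.49   0.1946 0.015 ] depth z 0.0126 [array([490.6, 194.5]), array([65.8,  9.5]), np.float64(25.8)]
green 61 [179.7 245.9] P [0.4624 0.253  0.015 ] depth z 0.0139 [array([462.1, 252.1]), array([65.6,  9.8]), np.float64(26.1)]
green mask 2019 zmax 1.195 high mean [0.545 0.253 0.127] 402
orange 22 [100.8 218.3] P [0.5424 0.5014 0.015 ] depth z 0.0004 [array([538.9, 499.1]), array([27.9,  9.4]), np.float64(3.9)]
orange 46 [148.3 250.9] P [0.4455 0.3482 0.015 ] depth z 0.014 [array([444.1, 347.7]), array([64.9,  7.2]), np.float64(14.2)]
orange 43 [127.9 256. ] P [0.429  0.4102 0.015 ] depth z 0.0151 [array([429.3, 410.1]), array([62.7,  6.5]), np.float64(15.1)]
orange mask 1723 zmax 1.195 high mean [0.512 0.388 0.141] 364
```

View pics/crop0.png

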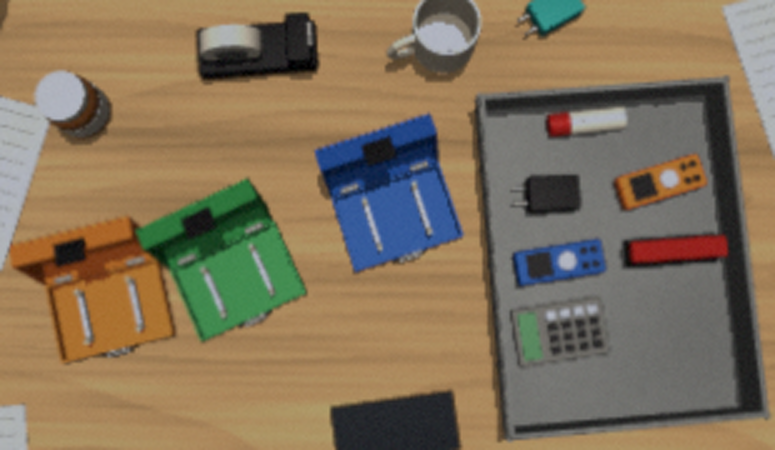

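```bash
cat > plan.py <<'E'
import sys,json
from h import *
from scipy.spatial.transform import Rotation as Ro, Slerp
# case frames: bed x,y,heading(deg)
BED={"blue":(.556,.030,18.5),"green":(.476,.224,25.3),"orange":(.437,.379,14.9)}
def pose(x,y,z,psi,tilt=0):
    s,c=np.sin(np.radians(psi)),np.cos(np.radians(psi))
    R=Ro.from_matrix(np.array([[c,s,0],[s,-c,0],[0,0,-1.]]))*Ro.from_rotvec([np.radians(tilt),0,0])
    return np.array([x,y,z]),R
def case(c,u,v,z,tilt=0,dpsi=90):
    x,y,h=BED[c]; a=np.radians(h)
    return pose(x+u*np.cos(a)-v*np.sin(a),y+u*np.sin(a)+v*np.cos(a),z,h+dpsi,tilt)
def cmd():
    try: p=json.load(open("cmd.json")); return np.array(p[:3]),Ro.from_quat(p[3:])
    except FileNotFoundError:
        s=robot.sense(); return s["tcp_pos"],Ro.from_quat(s["eef_rot"])
def go(wps,fresh=False):
    """wps: (p,R,rows,grip); prints flat list per 10 rows, in carry_out units"""
    s=robot.sense(); p,R=(s["tcp_pos"],Ro.from_quat(s["eef_rot"])) if fresh else cmd(); rows=[]
    for tp,tR,n,g in wps:
        p0,sl=p.copy(),Slerp([0,1],Ro.concatenate([R,tR]))
        for i in range(n):
            f=(i+1)/n; a=np.round(R.inv().apply(p0+f*(tp-p0)-p)/.04,2); t=np.round((R.inv()*sl(f)).as_rotvec()/np.radians(5),2)
            if max(abs(a).max(),abs(t).max())>1: print("TOO FAST",a,t)
            p=p+R.apply(a*.04); R=R*Ro.from_rotvec(t*np.radians(5)); rows.append([*(a+0.).tolist(),*(t+0.).tolist(),g])
    while len(rows)%10: rows.append([0,0,0,0,0,0,wps[-1][3]])
    for k in range(0,len(rows),10): print(json.dumps(sum(rows[k:k+10],[])).replace(".0,",",").replace(" ",""))
    json.dump([*p,*R.as_quat()],open("cmd.json","w")); print("end",p.round(4))
def state():
    s=robot.sense(); p,R=cmd(); print("t",round(s["time"],2),"tcp",s["tcp_pos"].round(4),"err",(s["tcp_pos"]-p).round(4),"roterr",np.degrees((R.inv()*Ro.from_quat(s["eef_rot"])).magnitude()).round(2),"F",s["wrist_force"].round(1),"w",round(s["width"],3),"g",round(s["grasp_force"],1))
E
python3 - <<'E'
from meas import *
from plan import *
f=np.load("top0.npz"); im,d=f["im"],f["d"]; m=robot.camera_model("top")
for c,b in(("blue",(220,170,285,215)),("green",(145,195,222,240)),("orange",(95,210,165,250))):
    x0,y0,x1,y1=b; k=mask(im,c)[y0:y1,x0:x1]; ys,xs=np.where(k); uv=np.c_[xs+x0,ys+y0]; uv=uv[d[uv[:,1],uv[:,0]]>0]
    W=with_depth(m,d,uv); x,y,h=BED[c]; a=np.radians(h); u=(W[:,0]-x)*np.cos(a)+(W[:,1]-y)*np.sin(a)
    W=np.c_[u,W[:,2]]; print(c,"zmax",np.percentile(W[:,1],99).round(3),"u",[(z,np.percentile(u[abs(W[:,1]-z)<.008],[5,50,95]).round(3).tolist()) for z in(.04,.06,.08,.1,.115)])
go([(*pose(.502,-.166,.15,100),18,1),(*pose(.502,-.166,.15,100),2,.56)],fresh=True)
E
```

```text
Traceback (most recent call last):
IndexError: index -1 is out of bounds for axis 0 with size 0
```

```bash
python3 - <<'E'
from meas import *
from plan import *
f=np.load("top0.npz"); im,d=f["im"],f["d"]; m=robot.camera_model("top")
for c,b in(("blue",(220,170,285,215)),("green",(145,195,222,240)),("orange",(95,210,165,250))):
    x0,y0,x1,y1=b; k=mask(im,c)[y0:y1,x0:x1]; ys,xs=np.where(k); uv=np.c_[xs+x0,ys+y0]; uv=uv[d[uv[:,1],uv[:,0]]>0]
    W=with_depth(m,d,uv); x,y,h=BED[c]; a=np.radians(h); u=(W[:,0]-x)*np.cos(a)+(W[:,1]-y)*np.sin(a)
    W=np.c_[u,W[:,2]]; i=W[:,1]>.09; print(c,"z",np.percentile(W[:,1],[50,99]).round(3),"top edge u",np.percentile(u[i],[2,50,98]).round(3),i.sum())
go([(*pose(.502,-.166,.15,100),18,1),(*pose(.502,-.166,.15,100),2,.56)],fresh=True)
E
```

```text
blue z [0.019 0.116] top edge u [0.067 0.081 0.092] 359
green z [0.02  0.121] top edge u [0.064 0.079 0.09 ] 397
orange z [0.02  0.117] top edge u [0.066 0.08  0.091] 359
[0.52,-0.38,0.09,0,0,-0.81,1,0.54,-0.34,0.09,0,0,-0.81,1,0.56,-0.31,0.09,0,0,-0.81,1,0.59,-0.26,0.09,0,0,-0.82,1,0.6,-0.22,0.09,0,0,-0.81,1,0.62,-0.18,0.08,0,-0.01,-0.81,1,0.63,-0.13,0.09,-0.01,0,-0.81,1,0.63,-0.09,0.09,0,0,-0.81,1,0.64,-0.04,0.09,0,0,-0.81,1,0.64,0,0.09,0,0,-0.81,1]
[0.64,0.05,0.09,0,0,-0.82,1,0.64,0.09,0.08,0,0,-0.81,1,0.62,0.14,0.09,0,0,-0.81,1,0.62,0.18,0.09,0,0,-0.81,1,0.6,0.22,0.09,0,0,-0.81,1,0.58,0.27,0.09,0,0,-0.81,1,0.57,0.31,0.09,0,-0.01,-0.81,1,0.54,0.34,0.08,-0.01,0,-0.81,1,0,0,0,0,0,0,0.56,0,0,0,0,0,0,0.56]
end [ 0.5019 -0.166   0.1502]
```

Emit:
carry_out --motion '[0.52, -0.38, 0.09, 0, 0, -0.81, 1, 0.54, -0.34, 0.09, 0, 0, -0.81, 1, 0.56, -0.31, 0.09, 0, 0, -0.81, 1, 0.59, -0.26, 0.09, 0, 0, -0.82, 1, 0.6, -0.22, 0.09, 0, 0, -0.81, 1, 0.62, -0.18, 0.08, 0, -0.01, -0.81, 1, 0.63, -0.13, 0.09, -0.01, 0, -0.81, 1, 0.63, -0.09, 0.09, 0, 0, -0.81, 1, 0.64, -0.04, 0.09, 0, 0, -0.81, 1, 0.64, 0, 0.09, 0, 0, -0.81, 1]'

```text
time: 0.93
tcp_pos: [0.4102, -0.3487, 0.1783]
eef_rot: [0.83, 0.557, -0.0, 0.0]
wrist_force: [-0.4, 0.8, 1.0]
width: 1.001
grasp_force: 0.0
```

Emit:
carry_out --motion '[0.64, 0.05, 0.09, 0, 0, -0.82, 1, 0.64, 0.09, 0.08, 0, 0, -0.81, 1, 0.62, 0.14, 0.09, 0, 0, -0.81, 1, 0.62, 0.18, 0.09, 0, 0, -0.81, 1, 0.6, 0.22, 0.09, 0, 0, -0.81, 1, 0.58, 0.27, 0.09, 0, 0, -0.81, 1, 0.57, 0.31, 0.09, 0, -0.01, -0.81, 1, 0.54, 0.34, 0.08, -0.01, 0, -0.81, 1, 0, 0, 0, 0, 0, 0, 0.56, 0, 0, 0, 0, 0, 0, 0.56]'

```text
time: 1.77
tcp_pos: [0.502, -0.1656, 0.15]
eef_rot: [0.642, 0.766, -0.001, 0.0]
wrist_force: [0.2, -0.6, 0.7]
width: 0.911
grasp_force: 0.0
```

```bash
python3 - <<'E'
from meas import *
from plan import *
state()
for n in("scene","top"):
    im,d,m=snap(n); cv2.imwrite(f"pics/{n}1.png",im[...,::-1])
state()
E
```

```text
t 1.77 tcp [ 0.502  -0.1656  0.15  ] err [ 0.0001  0.0003 -0.0002] roterr 0.13 F [ 0.2 -0.6  0.7] w 0.911 g 0.0
t 1.87 tcp [ 0.5019 -0.167   0.1506] err [-0.0001 -0.0011  0.0004] roterr 0.13 F [-0.3  0.   0.2] w 0.832 g 0.0
```

View pics/scene1.png

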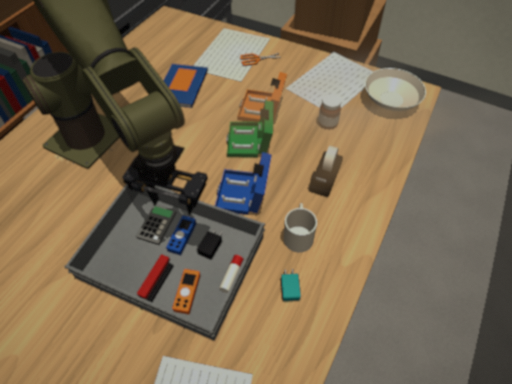

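The scene view shows the gripper above the crate, with the blue player unmoved at (181,235). Descending.

```bash
python3 - <<'E'
from plan import *
go([(*pose(.502,-.166,.05,100),5,.56),(*pose(.502,-.166,.009,100),5,.56)])
go([(*pose(.502,-.166,.009,100),8,0),(*pose(.502,-.166,.05,100),2,0)])
E
```

```text
[0,0,0.5,0,0,0,0.56,0,0,0.5,0,0,0,0.56,0,0,0.5,0,0,0,0.56,0,0,0.5,0,0,0,0.56,0,0,0.5,0,0,0,0.56,0,0,0.21,0,0,0,0.56,0,0,0.2,0,0,0,0.56,0,0,0.21,0,0,0,0.56,0,0,0.2,0,0,0,0.56,0,0,0.21,0,0,0,0.56]
end [ 0.502 -0.166  0.009]
[0,0,0,0,0,0,0,0,0,0,0,0,0,0,0,0,0,0,0,0,0,0,0,0,0,0,0,0,0,0,0,0,0,0,0,0,0,0,0,0,0,0,0,0,0,0,0,0,0,0,0,0,0,0,0,0,0,0,-0.51,0,0,0,0,0,0,-0.52,0,0,0,0]
end [ 0.502  -0.166   0.0502]
```

Emit:
carry_out --motion '[0, 0, 0.5, 0, 0, 0, 0.56, 0, 0, 0.5, 0, 0, 0, 0.56, 0, 0, 0.5, 0, 0, 0, 0.56, 0, 0, 0.5, 0, 0, 0, 0.56, 0, 0, 0.5, 0, 0, 0, 0.56, 0, 0, 0.21, 0, 0, 0, 0.56, 0, 0, 0.2, 0, 0, 0, 0.56, 0, 0, 0.21, 0, 0, 0, 0.56, 0, 0, 0.2, 0, 0, 0, 0.56, 0, 0, 0.21, 0, 0, 0, 0.56]'

```text
time: 2.7
tcp_pos: [0.5031, -0.1675, 0.0099]
eef_rot: [0.643, 0.766, -0.0, 0.002]
wrist_force: [-0.3, -0.0, 0.2]
width: 0.558
grasp_force: 0.0
```

Emit:
carry_out --motion '[0, 0, 0, 0, 0, 0, 0, 0, 0, 0, 0, 0, 0, 0, 0, 0, 0, 0, 0, 0, 0, 0, 0, 0, 0, 0, 0, 0, 0, 0, 0, 0, 0, 0, 0, 0, 0, 0, 0, 0, 0, 0, 0, 0, 0, 0, 0, 0, 0, 0, 0, 0, 0, 0, 0, 0, 0, 0, -0.51, 0, 0, 0, 0, 0, 0, -0.52, 0, 0, 0, 0]'

```text
time: 3.53
tcp_pos: [0.5007, -0.1661, 0.0494]
eef_rot: [0.643, 0.766, -0.001, -0.001]
wrist_force: [0.0, -0.7, -2.4]
width: 0.441
grasp_force: 30.0
```

```bash
python3 - <<'E'
from plan import *
state()
# lift then carry above blue bed, then tilt
x,y,h=BED["blue"]
go([(*pose(.502,-.166,.17,108.5),4,0),(*case("blue",-.02,0,.18,-10),8,0),(*case("blue",-.005,0,.15,-28),8,0)])
E
```

```text
t 3.53 tcp [ 0.5007 -0.1661  0.0494] err [-0.0013 -0.0001 -0.0007] roterr 0.19 F [ 0.  -0.7 -2.4] w 0.441 g 30.0
[0,0,-0.75,0,0,-0.43,0,0,0,-0.75,0,0,-0.42,0,0,0,-0.75,0,0,-0.43,0,0,0,-0.75,0,0,-0.42,0,0.53,0.29,-0.03,-0.25,0,0,0,0.52,0.29,-0.03,-0.25,0,0,0,0.53,0.3,-0.01,-0.25,0,0,0,0.53,0.29,-0.01,-0.25,0,0,0,0.53,0.29,-0.01,-0.25,0,0,0,0.52,0.3,0,-0.25,0,0,0]
[0.53,0.29,0.01,-0.25,0,0,0,0.53,0.29,0.01,-0.25,0,0,0,0,0.03,0.1,-0.45,0,0,0,0,0.03,0.1,-0.45,0,0,0,0,0.02,0.11,-0.45,0,0,0,0,0.02,0.1,-0.45,0,0,0,0,0.01,0.1,-0.45,0,0,0,0,0.01,0.11,-0.45,0,0,0,0,0.01,0.1,-0.45,0,0,0,0,0,0.11,-0.45,0.01,0,0]
end [0.5513 0.0285 0.15  ]
```

Emit:
carry_out --motion '[0, 0, -0.75, 0, 0, -0.43, 0, 0, 0, -0.75, 0, 0, -0.42, 0, 0, 0, -0.75, 0, 0, -0.43, 0, 0, 0, -0.75, 0, 0, -0.42, 0, 0.53, 0.29, -0.03, -0.25, 0, 0, 0, 0.52, 0.29, -0.03, -0.25, 0, 0, 0, 0.53, 0.3, -0.01, -0.25, 0, 0, 0, 0.53, 0.29, -0.01, -0.25, 0, 0, 0, 0.53, 0.29, -0.01, -0.25, 0, 0, 0, 0.52, 0.3, 0, -0.25, 0, 0, 0]'

```text
time: 4.37
tcp_pos: [0.5284, -0.0233, 0.1779]
eef_rot: [0.583, 0.81, 0.053, 0.039]
wrist_force: [-0.4, -0.1, -1.8]
width: 0.439
grasp_force: 30.0
```

Emit:
carry_out --motion '[0.53, 0.29, 0.01, -0.25, 0, 0, 0, 0.53, 0.29, 0.01, -0.25, 0, 0, 0, 0, 0.03, 0.1, -0.45, 0, 0, 0, 0, 0.03, 0.1, -0.45, 0, 0, 0, 0, 0.02, 0.11, -0.45, 0, 0, 0, 0, 0.02, 0.1, -0.45, 0, 0, 0, 0, 0.01, 0.1, -0.45, 0, 0, 0, 0, 0.01, 0.11, -0.45, 0, 0, 0, 0, 0.01, 0.1, -0.45, 0, 0, 0, 0, 0, 0.11, -0.45, 0.01, 0, 0]'

```text
time: 5.2
tcp_pos: [0.5513, 0.0279, 0.15]
eef_rot: [0.567, 0.787, 0.197, 0.142]
wrist_force: [0.3, 0.5, -2.3]
width: 0.44
grasp_force: 30.0
```

```bash
python3 - <<'E'
from plan import *
state()
im,d,m=snap("scene"); cv2.imwrite("pics/scene2.png",cv2.resize(im[90:280,140:340],None,fx=3,fy=3,interpolation=cv2.INTER_CUBIC)[...,::-1])
im,d,m=snap("top"); cv2.imwrite("pics/top2.png",cv2.resize(im[120:300,150:400],None,fx=3,fy=3,interpolation=cv2.INTER_CUBIC)[...,::-1])
E
```

```text
t 5.2 tcp [0.5513 0.0279 0.15  ] err [-0.     -0.0006 -0.    ] roterr 0.14 F [ 0.3  0.5 -2.3] w 0.44 g 30.0
```

View pics/scene2.png

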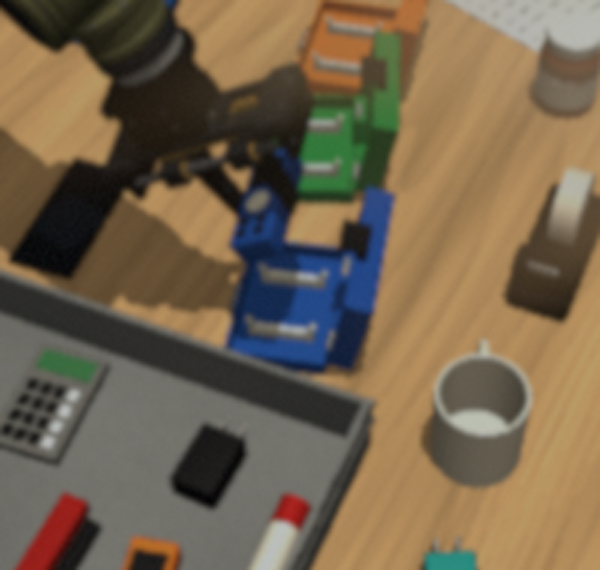

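```bash
python3 - <<'E'
from plan import *
go([(*case("blue",-.003,0,.029,-28),10,0)])
E
```

```text
[0,-0.14,0.27,0,0,0,0,0,-0.14,0.27,0,0,0,0,0,-0.13,0.27,0,0,0,0,0,-0.14,0.27,0,0,0,0,0,-0.14,0.27,0,0,0,0,0,-0.14,0.27,0,0,0,0,0,-0.13,0.26,0,0,0,0,0,-0.14,0.27,0,0,0,0,0,-0.14,0.27,0,0,0,0,0,-0.14,0.27,0,0,0,0]
end [0.553  0.0291 0.029 ]
```

Emit:
carry_out --motion '[0, -0.14, 0.27, 0, 0, 0, 0, 0, -0.14, 0.27, 0, 0, 0, 0, 0, -0.13, 0.27, 0, 0, 0, 0, 0, -0.14, 0.27, 0, 0, 0, 0, 0, -0.14, 0.27, 0, 0, 0, 0, 0, -0.14, 0.27, 0, 0, 0, 0, 0, -0.13, 0.26, 0, 0, 0, 0, 0, -0.14, 0.27, 0, 0, 0, 0, 0, -0.14, 0.27, 0, 0, 0, 0, 0, -0.14, 0.27, 0, 0, 0, 0]'

```text
time: 6.13
tcp_pos: [0.5533, 0.0284, 0.0279]
eef_rot: [0.567, 0.787, 0.196, 0.142]
wrist_force: [2.6, 6.4, 31.3]
width: 0.446
grasp_force: 30.1
```

```bash
python3 - <<'E'
from plan import *
state()
im,d,m=snap("scene"); cv2.imwrite("pics/scene3.png",cv2.resize(im[130:240,170:320],None,fx=4,fy=4,interpolation=cv2.INTER_CUBIC)[...,::-1])
p,R=case("blue",-.003,0,.029,-28)
# open, back off along the tool, lift
go([(p,R,6,.62),(p-R.apply([0,0,.04]),R,4,.62)]) 
E
```

```text
t 6.13 tcp [0.5533 0.0284 0.0279] err [ 0.0003 -0.0008 -0.0012] roterr 0.09 F [ 2.6  6.4 31.3] w 0.446 g 30.1
[0,0,0,0,0,0,0.62,0,0,0,0,0,0,0.62,0,0,0,0,0,0,0.62,0,0,0,0,0,0,0.62,0,0,0,0,0,0,0.62,0,0,0,0,0,0,0.62,0,0,-0.25,0,0,0,0.62,0,0,-0.25,0,0,0,0.62,0,0,-0.25,0,0,0,0.62,0,0,-0.25,0,0,0,0.62]
end [0.5352 0.0232 0.0644]
```

View pics/scene3.png

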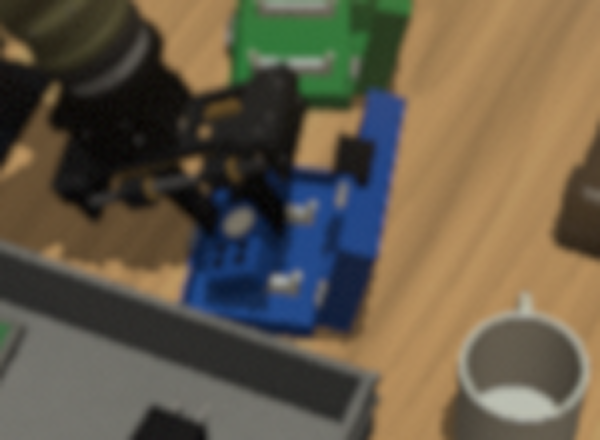

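```bash
python3 - <<'E'
from plan import *
import json
p,R=case("blue",-.003,0,.029,-28); json.dump([*p,*R.as_quat()],open("cmd.json","w"))
q,R=case("blue",.001,0,.0315,-28)
go([(q,R,2,0),(q,R,5,.62),(q-R.apply([0,0,.04]),R,3,.62)]) 
E
```

```text
[0,0.06,0,0,0,0,0,0,0.06,-0.01,0,0,0,0,0,0,0,0,0,0,0.62,0,0,0,0,0,0,0.62,0,0,0,0,0,0,0.62,0,0,0,0,0,0,0.62,0,0,0,0,0,0,0.62,0,0,-0.33,0,0,0,0.62,0,0,-0.34,0,0,0,0.62,0,0,-0.33,0,0,0,0.62]
end [0.5392 0.0244 0.0669]
```

Emit:
carry_out --motion '[0, 0.06, 0, 0, 0, 0, 0, 0, 0.06, -0.01, 0, 0, 0, 0, 0, 0, 0, 0, 0, 0, 0.62, 0, 0, 0, 0, 0, 0, 0.62, 0, 0, 0, 0, 0, 0, 0.62, 0, 0, 0, 0, 0, 0, 0.62, 0, 0, 0, 0, 0, 0, 0.62, 0, 0, -0.33, 0, 0, 0, 0.62, 0, 0, -0.34, 0, 0, 0, 0.62, 0, 0, -0.33, 0, 0, 0, 0.62]'

```text
time: 7.02
tcp_pos: [0.5388, 0.0236, 0.0674]
eef_rot: [0.567, 0.788, 0.196, 0.142]
wrist_force: [-0.3, -0.2, -0.9]
width: 0.623
grasp_force: 0.0
```

```bash
python3 - <<'E'
from plan import *
state()
# retreat up and to a hover clear of view, heading to orange pick: psi 107.5 -> pose psi 107.5
go([(*case("blue",-.06,-.02,.18,-10),5,.62),(*pose(.45,-.12,.22,107.5),5,.8)])
E
```

```text
t 7.02 tcp [0.5388 0.0236 0.0674] err [-0.0004 -0.0008  0.0005] roterr 0.07 F [-0.3 -0.2 -0.9] w 0.623 g 0.0
[-0.1,0.08,-0.6,0.72,0,0,0.62,-0.1,0.04,-0.6,0.72,0,0,0.62,-0.1,0,-0.6,0.72,0,0,0.62,-0.1,-0.03,-0.61,0.72,0,0,0.62,-0.1,-0.07,-0.6,0.72,0,0,0.62,-0.44,-0.4,-0.27,0.4,0,0.04,0.8,-0.45,-0.41,-0.26,0.4,-0.01,0.04,0.8,-0.44,-0.41,-0.25,0.4,0,0.04,0.8,-0.45,-0.42,-0.22,0.4,0,0.04,0.8,-0.45,-0.43,-0.22,0.4,-0.01,0.04,0.8]
end [ 0.4501 -0.12    0.2201]
```

Emit:
carry_out --motion '[-0.1, 0.08, -0.6, 0.72, 0, 0, 0.62, -0.1, 0.04, -0.6, 0.72, 0, 0, 0.62, -0.1, 0, -0.6, 0.72, 0, 0, 0.62, -0.1, -0.03, -0.61, 0.72, 0, 0, 0.62, -0.1, -0.07, -0.6, 0.72, 0, 0, 0.62, -0.44, -0.4, -0.27, 0.4, 0, 0.04, 0.8, -0.45, -0.41, -0.26, 0.4, -0.01, 0.04, 0.8, -0.44, -0.41, -0.25, 0.4, 0, 0.04, 0.8, -0.45, -0.42, -0.22, 0.4, 0, 0.04, 0.8, -0.45, -0.43, -0.22, 0.4, -0.01, 0.04, 0.8]'

```text
time: 7.85
tcp_pos: [0.4494, -0.1215, 0.221]
eef_rot: [0.591, 0.806, -0.001, 0.001]
wrist_force: [0.2, -0.2, 0.0]
width: 0.801
grasp_force: 0.0
```

```bash
python3 - <<'E'
from meas import *
from plan import *
state()
im,d,m=snap("top"); cv2.imwrite("pics/top4.png",cv2.resize(im[130:310,95:405],None,fx=2.5,fy=2.5,interpolation=cv2.INTER_CUBIC)[...,::-1])
print(player(im,m,"orange",(325,175,395,225)))
im,d,m=snap("scene"); np.savez("s4.npz",im=im,d=d)
E
```

```text
t 7.85 tcp [ 0.4494 -0.1215  0.221 ] err [-0.0006 -0.0015  0.001 ] roterr 0.1 F [ 0.2 -0.2  0. ] w 0.801 g 0.0
(array([ 602.2611084 , -294.22085571]), (106.52334594726562, 40.79364776611328), -72.43326568603516)
```

View pics/top4.png

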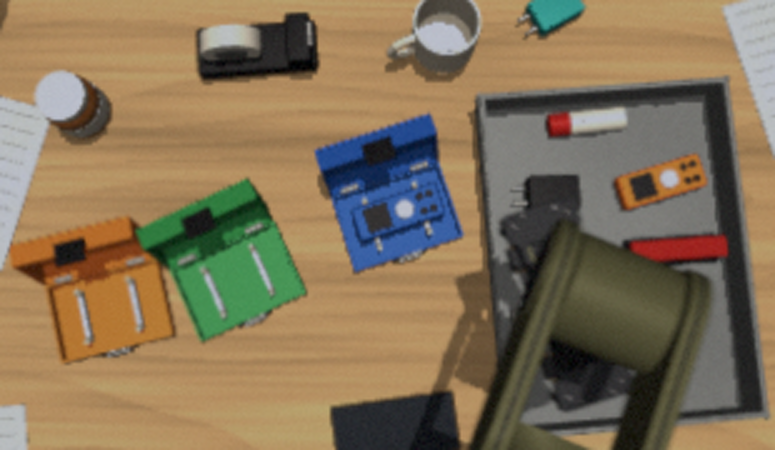

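```bash
python3 - <<'E'
from meas import *
from plan import *
im,d,m=snap("top")
print(player(im,m,"blue",(232,200,274,232),.041))
k=np.zeros(im.shape[:2],bool); k[203:226,237:272]=1
ys,xs=np.where(k); W=with_depth(m,d,np.c_[xs,ys]); x,y,h=BED["blue"]; a=np.radians(h)
u=(W[:,0]-x)*np.cos(a)+(W[:,1]-y)*np.sin(a); v=-(W[:,0]-x)*np.sin(a)+(W[:,1]-y)*np.cos(a)
for c in((-.015,-.04),(.015,-.04),(-.015,.04),(.015,.04)):
    i=np.hypot(u-c[0],v-c[1])<.007; print(c,np.median(W[i,2]).round(4),i.sum())
P=pose
go([(*P(.602,-.294,.13,107.5),8,.6),(*P(.602,-.294,.1,107.5),2,.6)])
go([(*P(.602,-.294,.009,107.5),10,.6)])
go([(*P(.602,-.294,.009,107.5),8,0),(*P(.602,-.294,.05,107.5),2,0)])
E
```

```text
(array([556.08764648,  33.08004761]), (123.713623046875, 93.47329711914062), -89.15932202339172)
(-0.015, -0.04) 0.0388 20
(0.015, -0.04) 0.0425 16
(-0.015, 0.04) 0.0391 14
(0.015, 0.04) 0.0397 17
[-0.66,0.29,0.28,0,0,0,0.6,-0.66,0.29,0.28,0,0,0,0.6,-0.66,0.29,0.28,0,0,0,0.6,-0.67,0.29,0.29,0,0,0,0.6,-0.66,0.29,0.28,0,0,0,0.6,-0.66,0.29,0.28,0,0,0,0.6,-0.66,0.29,0.28,0,0,0,0.6,-0.66,0.28,0.28,0,0,0,0.6,0,0,0.38,0,0,0,0.6,0,0,0.37,0,0,0,0.6]
end [ 0.6018 -0.294   0.1001]
[0,0,0.23,0,0,0,0.6,0,0,0.23,0,0,0,0.6,0,0,0.22,0,0,0,0.6,0,0,0.23,0,0,0,0.6,0,0,0.23,0,0,0,0.6,0,0,0.23,0,0,0,0.6,0,0,0.22,0,0,0,0.6,0,0,0.23,0,0,0,0.6,0,0,0.23,0,0,0,0.6,0,0,0.23,0,0,0,0.6]
end [ 0.6018 -0.294   0.0089]
[0,0,0,0,0,0,0,0,0,0,0,0,0,0,0,0,0,0,0,0,0,0,0,0,0,0,0,0,0,0,0,0,0,0,0,0,0,0,0,0,0,0,0,0,0,0,0,0,0,0,0,0,0,0,0,0,0,0,-0.51,0,0,0,0,0,0,-0.52,0,0,0,0]
end [ 0.6018 -0.294   0.0501]
```

The blue player lies flat on its ribs, with its top at about 40 mm. Now I'll pick the orange one.

Emit:
carry_out --motion '[-0.66, 0.29, 0.28, 0, 0, 0, 0.6, -0.66, 0.29, 0.28, 0, 0, 0, 0.6, -0.66, 0.29, 0.28, 0, 0, 0, 0.6, -0.67, 0.29, 0.29, 0, 0, 0, 0.6, -0.66, 0.29, 0.28, 0, 0, 0, 0.6, -0.66, 0.29, 0.28, 0, 0, 0, 0.6, -0.66, 0.29, 0.28, 0, 0, 0, 0.6, -0.66, 0.28, 0.28, 0, 0, 0, 0.6, 0, 0, 0.38, 0, 0, 0, 0.6, 0, 0, 0.37, 0, 0, 0, 0.6]'

```text
time: 8.83
tcp_pos: [0.6025, -0.2943, 0.099]
eef_rot: [0.591, 0.806, 0.0, 0.0]
wrist_force: [0.3, 0.2, 0.1]
width: 0.596
grasp_force: 0.0
```

```bash
python3 - <<'E'
from meas import *
m=robot.camera_model("scene"); a=np.load("s4.npz")["im"]; im,d,_=snap("scene")
for i in(np.load("scene0.npz")["im"],a,im): print(player(i,m,"orange",(165,258,210,318)))
E
```

```text
(array([ 603.8001709 , -297.26898193]), (106.801513671875, 40.68811798095703), -72.64758682250977)
(array([ 604.07110596, -297.46759033]), (107.34233856201172, 41.087032318115234), -72.64758491516113)
(array([ 610.01867676, -317.77655029]), (64.70271301269531, 40.853111267089844), -71.2397403717041)
```

Emit:
carry_out --motion '[0, 0, 0.23, 0, 0, 0, 0.6, 0, 0, 0.23, 0, 0, 0, 0.6, 0, 0, 0.22, 0, 0, 0, 0.6, 0, 0, 0.23, 0, 0, 0, 0.6, 0, 0, 0.23, 0, 0, 0, 0.6, 0, 0, 0.23, 0, 0, 0, 0.6, 0, 0, 0.22, 0, 0, 0, 0.6, 0, 0, 0.23, 0, 0, 0, 0.6, 0, 0, 0.23, 0, 0, 0, 0.6, 0, 0, 0.23, 0, 0, 0, 0.6]'

```text
time: 9.72
tcp_pos: [0.602, -0.2949, 0.0087]
eef_rot: [0.591, 0.806, -0.0, 0.001]
wrist_force: [-0.3, -0.3, -0.5]
width: 0.601
grasp_force: 0.0
```

Emit:
carry_out --motion '[0, 0, 0, 0, 0, 0, 0, 0, 0, 0, 0, 0, 0, 0, 0, 0, 0, 0, 0, 0, 0, 0, 0, 0, 0, 0, 0, 0, 0, 0, 0, 0, 0, 0, 0, 0, 0, 0, 0, 0, 0, 0, 0, 0, 0, 0, 0, 0, 0, 0, 0, 0, 0, 0, 0, 0, 0, 0, -0.51, 0, 0, 0, 0, 0, 0, -0.52, 0, 0, 0, 0]'

```text
time: 10.55
tcp_pos: [0.6003, -0.2938, 0.0491]
eef_rot: [0.591, 0.806, -0.001, -0.002]
wrist_force: [0.3, -0.4, -1.3]
width: 0.441
grasp_force: 30.0
```

```bash
python3 - <<'E'
from plan import *
state()
go([(*pose(.602,-.294,.18,107.5),5,0),(*pose(.52,.0,.19,106),10,0),(*case("orange",-.05,-.0,.19,-8),13,0),(*case("orange",0,0,.14,-28),10,0),(*case("orange",0,0,.14,-28),2,0)])
E
```

```text
t 10.55 tcp [ 0.6003 -0.2938  0.0491] err [-0.0015  0.0002 -0.0011] roterr 0.2 F [ 0.3 -0.4 -1.3] w 0.441 g 30.0
[0,0,-0.65,0,0,0,0,0,0,-0.65,0,0,0,0,0,0,-0.65,0,0,0,0,0,0,-0.65,0,0,0,0,0,0,-0.65,0,0,0,0,0.76,0.03,-0.02,0,0,0.03,0,0.77,0.02,-0.03,0,0,0.03,0,0.76,0.02,-0.02,0,0,0.03,0,0.76,0.02,-0.03,0,0,0.03,0,0.76,0.02,-0.02,0,0,0.03,0]
[0.77,0.02,-0.03,0,0,0.03,0,0.76,0.01,-0.02,0,0,0.03,0,0.76,0.01,-0.03,0,0,0.03,0,0.76,0.01,-0.02,0,0,0.03,0,0.77,0.01,-0.03,0,0,0.03,0,0.75,-0.05,0,-0.12,0,0.02,0,0.74,-0.05,0,-0.13,0,0.01,0,0.75,-0.05,0,-0.12,0,0.02,0,0.74,-0.05,0,-0.12,0,0.02,0,0.75,-0.05,-0.01,-0.13,0,0.01,0]
[0.75,-0.06,0,-0.12,-0.01,0.02,0,0.74,-0.05,0,-0.12,0,0.02,0,0.75,-0.06,-0.01,-0.12,0,0.01,0,0.74,-0.06,0,-0.13,0,0.02,0,0.75,-0.06,-0.01,-0.12,0,0.02,0,0.74,-0.05,-0.01,-0.12,0,0.02,0,0.75,-0.07,0,-0.13,0,0.01,0,0.74,-0.06,-0.01,-0.12,0,0.02,0,0,0.11,0.14,-0.4,0,0,0,0,0.1,0.15,-0.4,0,0,0]
[0,0.1,0.14,-0.4,0,0,0,0,0.09,0.16,-0.4,0,0,0,0,0.08,0.15,-0.4,0,0,0,0,0.08,0.16,-0.4,0,0,0,0,0.08,0.16,-0.4,0,0,0,0,0.07,0.16,-0.4,0,0,0,0,0.06,0.17,-0.4,0,0,0,0,0.06,0.16,-0.4,0,0,0,0,0,0,0,0,0,0,0,0,0,0,0,0,0]
end [0.437  0.3788 0.1401]
```

Emit:
carry_out --motion '[0, 0, -0.65, 0, 0, 0, 0, 0, 0, -0.65, 0, 0, 0, 0, 0, 0, -0.65, 0, 0, 0, 0, 0, 0, -0.65, 0, 0, 0, 0, 0, 0, -0.65, 0, 0, 0, 0, 0.76, 0.03, -0.02, 0, 0, 0.03, 0, 0.77, 0.02, -0.03, 0, 0, 0.03, 0, 0.76, 0.02, -0.02, 0, 0, 0.03, 0, 0.76, 0.02, -0.03, 0, 0, 0.03, 0, 0.76, 0.02, -0.02, 0, 0, 0.03, 0]'

```text
time: 11.38
tcp_pos: [0.5603, -0.1465, 0.1855]
eef_rot: [0.597, 0.802, -0.0, 0.001]
wrist_force: [0.1, 1.0, -1.5]
width: 0.44
grasp_force: 30.0
```

Emit:
carry_out --motion '[0.77, 0.02, -0.03, 0, 0, 0.03, 0, 0.76, 0.01, -0.02, 0, 0, 0.03, 0, 0.76, 0.01, -0.03, 0, 0, 0.03, 0, 0.76, 0.01, -0.02, 0, 0, 0.03, 0, 0.77, 0.01, -0.03, 0, 0, 0.03, 0, 0.75, -0.05, 0, -0.12, 0, 0.02, 0, 0.74, -0.05, 0, -0.13, 0, 0.01, 0, 0.75, -0.05, 0, -0.12, 0, 0.02, 0, 0.74, -0.05, 0, -0.12, 0, 0.02, 0, 0.75, -0.05, -0.01, -0.13, 0, 0.01, 0]'

```text
time: 12.22
tcp_pos: [0.4688, 0.1415, 0.1903]
eef_rot: [0.604, 0.796, 0.022, 0.017]
wrist_force: [-0.2, 0.3, -1.0]
width: 0.439
grasp_force: 30.0
```

Emit:
carry_out --motion '[0.75, -0.06, 0, -0.12, -0.01, 0.02, 0, 0.74, -0.05, 0, -0.12, 0, 0.02, 0, 0.75, -0.06, -0.01, -0.12, 0, 0.01, 0, 0.74, -0.06, 0, -0.13, 0, 0.02, 0, 0.75, -0.06, -0.01, -0.12, 0, 0.02, 0, 0.74, -0.05, -0.01, -0.12, 0, 0.02, 0, 0.75, -0.07, 0, -0.13, 0, 0.01, 0, 0.74, -0.06, -0.01, -0.12, 0, 0.02, 0, 0, 0.11, 0.14, -0.4, 0, 0, 0, 0, 0.1, 0.15, -0.4, 0, 0, 0]'

```text
time: 13.05
tcp_pos: [0.398, 0.3697, 0.1801]
eef_rot: [0.605, 0.789, 0.084, 0.065]
wrist_force: [-0.6, 0.2, -1.8]
width: 0.442
grasp_force: 30.0
```

Emit:
carry_out --motion '[0, 0.1, 0.14, -0.4, 0, 0, 0, 0, 0.09, 0.16, -0.4, 0, 0, 0, 0, 0.08, 0.15, -0.4, 0, 0, 0, 0, 0.08, 0.16, -0.4, 0, 0, 0, 0, 0.08, 0.16, -0.4, 0, 0, 0, 0, 0.07, 0.16, -0.4, 0, 0, 0, 0, 0.06, 0.17, -0.4, 0, 0, 0, 0, 0.06, 0.16, -0.4, 0, 0, 0, 0, 0, 0, 0, 0, 0, 0, 0, 0, 0, 0, 0, 0, 0]'

```text
time: 13.88
tcp_pos: [0.4364, 0.3777, 0.1391]
eef_rot: [0.591, 0.77, 0.191, 0.148]
wrist_force: [-0.8, 0.9, -1.9]
width: 0.443
grasp_force: 30.0
```

```bash
python3 - <<'E'
from plan import *
state()
im,d,m=snap("scene"); cv2.imwrite("pics/scene5.png",cv2.resize(im[60:210,180:340],None,fx=4,fy=4,interpolation=cv2.INTER_CUBIC)[...,::-1])
go([(*case("orange",0,0,.034,-28),10,0)])
E
```

```text
t 13.88 tcp [0.4364 0.3777 0.1391] err [-0.0007 -0.0011 -0.001 ] roterr 0.16 F [-0.8  0.9 -1.9] w 0.443 g 30.0
[0,-0.12,0.23,0,0,0,0,0,-0.13,0.24,0,0,0,0,0,-0.12,0.23,0,0,0,0,0,-0.13,0.24,0,0,0,0,0,-0.12,0.23,0,0,0,0,0,-0.13,0.24,0,0,0,0,0,-0.12,0.23,0,0,0,0,0,-0.13,0.23,0,0,0,0,0,-0.12,0.24,0,0,0,0,0,-0.12,0.23,0,0,0,0]
end [0.4372 0.3789 0.0342]
```

View pics/scene5.png

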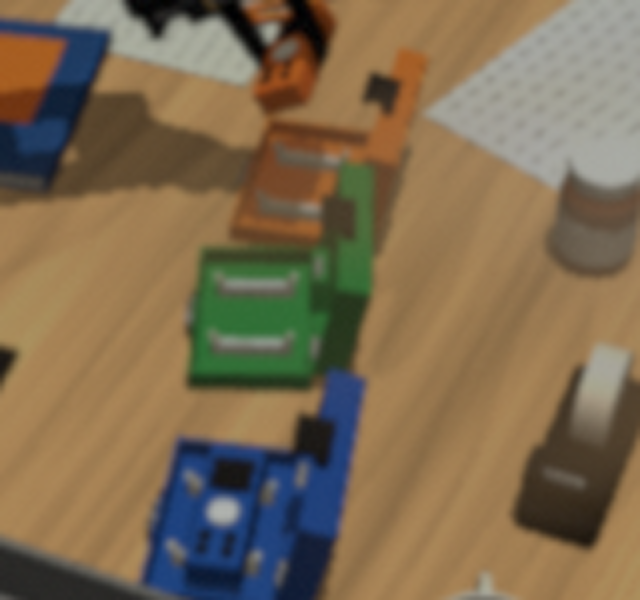

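The orange player is held tilted above its case, and the blue one sits between its ears. Lowering.

Emit:
carry_out --motion '[0, -0.12, 0.23, 0, 0, 0, 0, 0, -0.13, 0.24, 0, 0, 0, 0, 0, -0.12, 0.23, 0, 0, 0, 0, 0, -0.13, 0.24, 0, 0, 0, 0, 0, -0.12, 0.23, 0, 0, 0, 0, 0, -0.13, 0.24, 0, 0, 0, 0, 0, -0.12, 0.23, 0, 0, 0, 0, 0, -0.13, 0.23, 0, 0, 0, 0, 0, -0.12, 0.24, 0, 0, 0, 0, 0, -0.12, 0.23, 0, 0, 0, 0]'

```text
time: 14.77
tcp_pos: [0.4373, 0.3781, 0.0328]
eef_rot: [0.591, 0.769, 0.192, 0.148]
wrist_force: [-0.9, -0.1, -2.5]
width: 0.442
grasp_force: 30.0
```

```bash
python3 - <<'E'
from plan import *
state()
p,R=case("orange",0,0,.032,-28)
go([(p,R,2,0),(p,R,5,.62),(p-R.apply([0,0,.04]),R,3,.62)])
q=case("orange",-.06,0,.2,-8)
go([(*q,6,.62),(*pose(.4,.15,.26,105),10,0.2),(*pose(.4,.15,.26,105),4,0)])
E
```

```text
t 14.77 tcp [0.4373 0.3781 0.0328] err [ 0.0001 -0.0008 -0.0014] roterr 0.08 F [-0.9 -0.1 -2.5] w 0.442 g 30.0
[0,-0.01,0.02,0,0,0,0,0,-0.02,0.03,0,0,0,0,0,0,0,0,0,0,0.62,0,0,0,0,0,0,0.62,0,0,0,0,0,0,0.62,0,0,0,0,0,0,0.62,0,0,0,0,0,0,0.62,0,0,-0.33,0,0,0,0.62,0,0,-0.34,0,0,0,0.62,0,0,-0.33,0,0,0,0.62]
end [0.4189 0.374  0.0672]
[0,0.11,-0.57,0.67,0,0,0.62,0,0.07,-0.57,0.66,0,0,0.62,0,0.04,-0.58,0.67,0,0,0.62,0,0.01,-0.58,0.67,0,0,0.62,0,-0.02,-0.58,0.66,0,0,0.62,0,-0.06,-0.58,0.67,0,0,0.62,-0.53,-0.07,-0.16,0.16,0,0,0.2,-0.53,-0.06,-0.16,0.16,0,0,0.2,-0.53,-0.07,-0.16,0.16,0,-0.01,0.2,-0.53,-0.07,-0.16,0.16,0,0,0.2]
[-0.52,-0.08,-0.15,0.16,0,0,0.2,-0.53,-0.08,-0.16,0.16,0,0,0.2,-0.53,-0.07,-0.15,0.16,0,0,0.2,-0.53,-0.09,-0.16,0.16,0,-0.01,0.2,-0.53,-0.08,-0.15,0.16,0,0,0.2,-0.53,-0.09,-0.15,0.16,0,0,0.2,0,0,0,0,0,0,0,0,0,0,0,0,0,0,0,0,0,0,0,0,0,0,0,0,0,0,0,0]
end [0.3998 0.1499 0.2601]
```

Emit:
carry_out --motion '[0, -0.01, 0.02, 0, 0, 0, 0, 0, -0.02, 0.03, 0, 0, 0, 0, 0, 0, 0, 0, 0, 0, 0.62, 0, 0, 0, 0, 0, 0, 0.62, 0, 0, 0, 0, 0, 0, 0.62, 0, 0, 0, 0, 0, 0, 0.62, 0, 0, 0, 0, 0, 0, 0.62, 0, 0, -0.33, 0, 0, 0, 0.62, 0, 0, -0.34, 0, 0, 0, 0.62, 0, 0, -0.33, 0, 0, 0, 0.62]'

```text
time: 15.6
tcp_pos: [0.4188, 0.3732, 0.0674]
eef_rot: [0.591, 0.769, 0.192, 0.148]
wrist_force: [0.2, 0.7, 0.6]
width: 0.62
grasp_force: 0.0
```

Emit:
carry_out --motion '[0, 0.11, -0.57, 0.67, 0, 0, 0.62, 0, 0.07, -0.57, 0.66, 0, 0, 0.62, 0, 0.04, -0.58, 0.67, 0, 0, 0.62, 0, 0.01, -0.58, 0.67, 0, 0, 0.62, 0, -0.02, -0.58, 0.66, 0, 0, 0.62, 0, -0.06, -0.58, 0.67, 0, 0, 0.62, -0.53, -0.07, -0.16, 0.16, 0, 0, 0.2, -0.53, -0.06, -0.16, 0.16, 0, 0, 0.2, -0.53, -0.07, -0.16, 0.16, 0, -0.01, 0.2, -0.53, -0.07, -0.16, 0.16, 0, 0, 0.2]'

```text
time: 16.43
tcp_pos: [0.3878, 0.2766, 0.2249]
eef_rot: [0.608, 0.793, 0.033, 0.026]
wrist_force: [0.9, -0.1, -0.8]
width: 0.399
grasp_force: 0.0
```

Emit:
carry_out --motion '[-0.52, -0.08, -0.15, 0.16, 0, 0, 0.2, -0.53, -0.08, -0.16, 0.16, 0, 0, 0.2, -0.53, -0.07, -0.15, 0.16, 0, 0, 0.2, -0.53, -0.09, -0.16, 0.16, 0, -0.01, 0.2, -0.53, -0.08, -0.15, 0.16, 0, 0, 0.2, -0.53, -0.09, -0.15, 0.16, 0, 0, 0.2, 0, 0, 0, 0, 0, 0, 0, 0, 0, 0, 0, 0, 0, 0, 0, 0, 0, 0, 0, 0, 0, 0, 0, 0, 0, 0, 0, 0]'

```text
time: 17.27
tcp_pos: [0.3995, 0.1501, 0.2597]
eef_rot: [0.608, 0.794, -0.0, 0.0]
wrist_force: [-0.5, -0.6, -0.9]
width: 0.014
grasp_force: 0.0
```

```bash
python3 - <<'E'
from plan import *
state()
a,d,m=snap("scene"); b,d,m=snap("top"); r=lambda i,y,x:cv2.resize(i[y:y+150,x:x+190],None,fx=3,fy=3,interpolation=cv2.INTER_CUBIC)
cv2.imwrite("pics/s6.png",np.vstack([r(a,70,190)[:300],r(b,150,90)[:300]])[...,::-1]) 
for c,n in(("orange",(.437,.379)),):
  k=np.zeros(b.shape[:2],bool); k[220:275,105:165]=1
  ys,xs=np.where(k); W=with_depth(m,d,np.c_[xs,ys]); x,y,h=BED[c]; t=np.radians(h)
  u=(W[:,0]-x)*np.cos(t)+(W[:,1]-y)*np.sin(t); v=-(W[:,0]-x)*np.sin(t)+(W[:,1]-y)*np.cos(t)
  for q in((-.015,-.04),(.015,-.04),(-.015,.04),(.015,.04)):
    i=np.hypot(u-q[0],v-q[1])<.007; print(q,np.median(W[i,2]).round(4),i.sum())
E
```

```text
t 17.27 tcp [0.3995 0.1501 0.2597] err [-0.0004  0.0002 -0.0004] roterr 0.08 F [-0.5 -0.6 -0.9] w 0.014 g 0.0
(-0.015, -0.04) 0.0383 21
(0.015, -0.04) 0.0398 16
(-0.015, 0.04) 0.0392 17
(0.015, 0.04) 0.0401 18
```

View pics/s6.png

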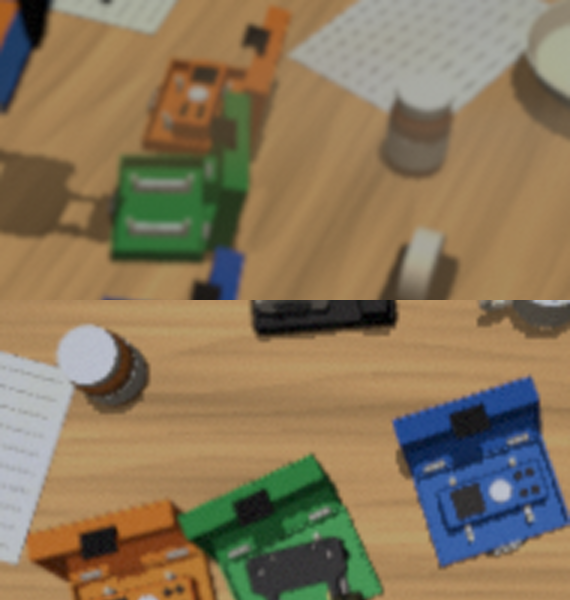

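```bash
cat >> plan.py <<'E'
def uz(t,r=.088): return .048-r*np.cos(t)+.027*np.sin(t)+.012, .020+r*np.sin(t)+.027*np.cos(t)
def close(c,entry):
    w=[(*case(c,*q[:2],q[2]),q[3],0) for q in entry]
    ts=np.linspace(1.77,.16,21); w+=[(*case(c,uz(t)[0],0,uz(t)[1]),1,0) for t in ts]
    u=-.036; w+=[(*case(c,u,0,.062),2,0),(*case(c,u,0,.047),10,0)]
    go(w)
E
python3 - <<'E'
from plan import *
m=robot.camera_model("top"); d=np.load("top0.npz")["d"]
for c,n,px,z in(("orange","jar",(121,166),.1),("green","tape",(198,152),.06),("green","jar",(121,166),.1),("blue","mug handle",(255,150),.05),("blue","mug",(272,139),.092),("blue","tape",(215,150),.07)):
    P=on_plane(m,[px],z)[0]; x,y,h=BED[c]; t=np.radians(h); e=P[:2]-[x,y]
    print(c,n,P.round(3),"u,v",(e@[np.cos(t),np.sin(t)]).round(3),(e@[-np.sin(t),np.cos(t)]).round(3))
close("orange",[(.13,0,.24,10),(.13,0,.10,6),(.118,0,.099,2)])
E
```

```text
orange jar [0.689 0.419 0.1  ] u,v 0.254 -0.026
green tape [0.744 0.201 0.06 ] u,v 0.233 -0.136
green jar [0.689 0.419 0.1  ] u,v 0.276 0.085
blue mug handle [0.756 0.028 0.05 ] u,v 0.189 -0.065
blue mug [ 0.779 -0.021  0.092] u,v 0.195 -0.119
blue tape [0.749 0.149 0.07 ] u,v 0.22 0.051
[0.53,0.56,0.05,0,0,0,0,0.53,0.57,0.05,0,0,0,0,0.53,0.56,0.05,0,0,0.01,0,0.52,0.56,0.05,0,0,0,0,0.53,0.56,0.05,0,0,0,0,0.53,0.57,0.05,0,0,0,0,0.53,0.56,0.05,0,0,0,0,0.53,0.56,0.05,0,0,0.01,0,0.53,0.56,0.05,0,0,0,0,0.53,0.57,0.05,0,0,0,0]
[0,0,0.58,0,0,0,0,0,0,0.59,0,0,0,0,0,0,0.58,0,0,0,0,0,0,0.59,0,0,0,0,0,0,0.58,0,0,0,0,0,0,0.58,0,0,0,0,0,-0.15,0.01,0,0,0,0,0,-0.15,0.02,0,0,0,0,0,-0.36,-0.05,0,0,0,0,0,-0.16,-0.08,0,0,0,0]
[0,-0.18,-0.07,0,0,0,0,0,-0.17,-0.05,0,0,0,0,0,-0.18,-0.04,0,0,0,0,0,-0.19,-0.03,0,0,0,0,0,-0.18,-0.01,0,0,0,0,0,-0.19,0.01,0,0,0,0,0,-0.18,0.02,0,0,0,0,0,-0.18,0.03,0,0,0,0,0,-0.18,0.05,0,0,0,0,0,-0.18,0.06,0,0,0,0]
[0,-0.16,0.08,0,0,0,0,0,-0.17,0.09,0,0,0,0,0,-0.15,0.1,0,0,0,0,0,-0.15,0.12,0,0,0,0,0,-0.13,0.12,0,0,0,0,0,-0.13,0.14,0,0,0,0,0,-0.11,0.15,0,0,0,0,0,-0.1,0.15,0,0,0,0,0,-0.09,0.17,0,0,0,0,0,-0.17,-0.02,0,0,0,0]
[0,-0.16,-0.02,0,0,0,0,0,0,0.04,0,0,0,0,0,0,0.04,0,0,0,0,0,0,0.03,0,0,0,0,0,0,0.04,0,0,0,0,0,0,0.04,0,0,0,0,0,0,0.04,0,0,0,0,0,0,0.03,0,0,0,0,0,0,0.04,0,0,0,0,0,0,0.04,0,0,0,0]
[0,0,0.04,0,0,0,0,0,0,0,0,0,0,0,0,0,0,0,0,0,0,0,0,0,0,0,0,0,0,0,0,0,0,0,0,0,0,0,0,0,0,0,0,0,0,0,0,0,0,0,0,0,0,0,0,0,0,0,0,0,0,0,0,0,0,0,0,0,0,0]
end [0.4024 0.3698 0.0469]
```

Emit:
carry_out --motion '[0.53, 0.56, 0.05, 0, 0, 0, 0, 0.53, 0.57, 0.05, 0, 0, 0, 0, 0.53, 0.56, 0.05, 0, 0, 0.01, 0, 0.52, 0.56, 0.05, 0, 0, 0, 0, 0.53, 0.56, 0.05, 0, 0, 0, 0, 0.53, 0.57, 0.05, 0, 0, 0, 0, 0.53, 0.56, 0.05, 0, 0, 0, 0, 0.53, 0.56, 0.05, 0, 0, 0.01, 0, 0.53, 0.56, 0.05, 0, 0, 0, 0, 0.53, 0.57, 0.05, 0, 0, 0, 0]'

```text
time: 18.2
tcp_pos: [0.5627, 0.4142, 0.239]
eef_rot: [0.609, 0.793, -0.001, 0.0]
wrist_force: [0.2, -0.5, 0.9]
width: 0.007
grasp_force: 0.0
```

Emit:
carry_out --motion '[0, 0, 0.58, 0, 0, 0, 0, 0, 0, 0.59, 0, 0, 0, 0, 0, 0, 0.58, 0, 0, 0, 0, 0, 0, 0.59, 0, 0, 0, 0, 0, 0, 0.58, 0, 0, 0, 0, 0, 0, 0.58, 0, 0, 0, 0, 0, -0.15, 0.01, 0, 0, 0, 0, 0, -0.15, 0.02, 0, 0, 0, 0, 0, -0.36, -0.05, 0, 0, 0, 0, 0, -0.16, -0.08, 0, 0, 0, 0]'

```text
time: 19.03
tcp_pos: [0.5302, 0.4039, 0.1054]
eef_rot: [0.609, 0.793, 0.0, 0.001]
wrist_force: [3.3, 2.4, -0.9]
width: 0.006
grasp_force: 0.8
```

Emit:
carry_out --motion '[0, -0.18, -0.07, 0, 0, 0, 0, 0, -0.17, -0.05, 0, 0, 0, 0, 0, -0.18, -0.04, 0, 0, 0, 0, 0, -0.19, -0.03, 0, 0, 0, 0, 0, -0.18, -0.01, 0, 0, 0, 0, 0, -0.19, 0.01, 0, 0, 0, 0, 0, -0.18, 0.02, 0, 0, 0, 0, 0, -0.18, 0.03, 0, 0, 0, 0, 0, -0.18, 0.05, 0, 0, 0, 0, 0, -0.18, 0.06, 0, 0, 0, 0]'

```text
time: 19.87
tcp_pos: [0.4605, 0.3845, 0.1049]
eef_rot: [0.61, 0.793, -0.0, 0.001]
wrist_force: [0.7, 0.0, 1.9]
width: 0.006
grasp_force: 0.6
```

```bash
python3 - <<'E'
from plan import *
print(robot.sense()["tcp_pos"],robot.sense()["wrist_force"])
im,d,m=snap("scene"); cv2.imwrite("pics/s7.png",cv2.resize(im[40:190,190:340],None,fx=4,fy=4,interpolation=cv2.INTER_CUBIC)[...,::-1])
E
```

```text
[0.46052559 0.38451453 0.10485897] [0.72100919 0.00503081 1.94707902]
```

View pics/s7.png

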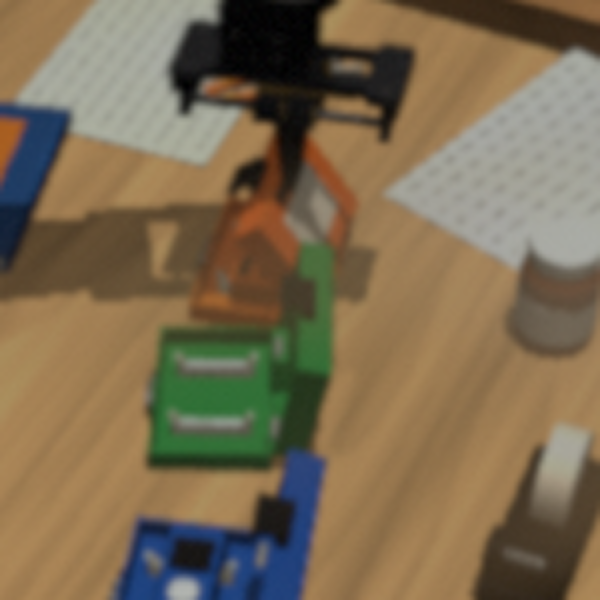

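The orange lid is swinging over in front of the finger, so I'll go on.

Emit:
carry_out --motion '[0, -0.16, 0.08, 0, 0, 0, 0, 0, -0.17, 0.09, 0, 0, 0, 0, 0, -0.15, 0.1, 0, 0, 0, 0, 0, -0.15, 0.12, 0, 0, 0, 0, 0, -0.13, 0.12, 0, 0, 0, 0, 0, -0.13, 0.14, 0, 0, 0, 0, 0, -0.11, 0.15, 0, 0, 0, 0, 0, -0.1, 0.15, 0, 0, 0, 0, 0, -0.09, 0.17, 0, 0, 0, 0, 0, -0.17, -0.02, 0, 0, 0, 0]'

```text
time: 20.75
tcp_pos: [0.4076, 0.3698, 0.0589]
eef_rot: [0.61, 0.793, -0.002, 0.0]
wrist_force: [0.7, 0.2, 0.8]
width: 0.007
grasp_force: 0.2
```

Emit:
carry_out --motion '[0, -0.16, -0.02, 0, 0, 0, 0, 0, 0, 0.04, 0, 0, 0, 0, 0, 0, 0.04, 0, 0, 0, 0, 0, 0, 0.03, 0, 0, 0, 0, 0, 0, 0.04, 0, 0, 0, 0, 0, 0, 0.04, 0, 0, 0, 0, 0, 0, 0.04, 0, 0, 0, 0, 0, 0, 0.03, 0, 0, 0, 0, 0, 0, 0.04, 0, 0, 0, 0, 0, 0, 0.04, 0, 0, 0, 0]'

```text
time: 21.58
tcp_pos: [0.403, 0.3694, 0.0486]
eef_rot: [0.609, 0.793, 0.0, 0.001]
wrist_force: [0.3, 0.3, -0.5]
width: 0.001
grasp_force: 0.0
```

Emit:
carry_out --motion '[0, 0, 0.04, 0, 0, 0, 0, 0, 0, 0, 0, 0, 0, 0, 0, 0, 0, 0, 0, 0, 0, 0, 0, 0, 0, 0, 0, 0, 0, 0, 0, 0, 0, 0, 0, 0, 0, 0, 0, 0, 0, 0, 0, 0, 0, 0, 0, 0, 0, 0, 0, 0, 0, 0, 0, 0, 0, 0, 0, 0, 0, 0, 0, 0, 0, 0, 0, 0, 0, 0]'

```text
time: 22.42
tcp_pos: [0.403, 0.3692, 0.0472]
eef_rot: [0.61, 0.793, 0.0, 0.001]
wrist_force: [-1.0, -1.1, 6.0]
width: 0.004
grasp_force: 2.6
```

```bash
python3 - <<'E'
from plan import *
state()
# lift, go behind green lid
x=case("orange",-.036,0,.19)
go([(*x,10,0)])
close("green",[(.14,0,.24,12),(.14,0,.10,6),(.118,0,.099,3)])
E
```

```text
t 22.42 tcp [0.403  0.3692 0.0472] err [ 0.0006 -0.0005  0.0003] roterr 0.09 F [-1.  -1.1  6. ] w 0.004 g 2.6
[0,0,-0.36,0,0,0,0,0,0,-0.36,0,0,0,0,0,0,-0.35,0,0,0,0,0,0,-0.36,0,0,0,0,0,0,-0.36,0,0,0,0,0,0,-0.36,0,0,0,0,0,0,-0.35,0,0,0,0,0,0,-0.36,0,0,0,0,0,0,-0.36,0,0,0,0,0,0,-0.36,0,0,0,0]
end [0.4024 0.3698 0.1901]
[-0.28,0.36,-0.1,0,0,-0.17,0,-0.29,0.35,-0.11,0,0,-0.18,0,-0.29,0.35,-0.1,0,0,-0.17,0,-0.29,0.34,-0.11,0,0,-0.17,0,-0.3,0.34,-0.1,0,0,-0.18,0,-0.31,0.34,-0.1,0,0,-0.17,0,-0.31,0.33,-0.11,0,0,-0.17,0,-0.32,0.32,-0.1,0,0,-0.18,0,-0.32,0.32,-0.11,0,0,-0.17,0,-0.33,0.32,-0.1,0,0,-0.17,0]
[-0.33,0.31,-0.1,0,0,-0.18,0,-0.33,0.3,-0.11,0,0,-0.17,0,0,0,0.58,0,0,0,0,0,0,0.59,0,0,0,0,0,0,0.58,0,0,0,0,0,0,0.58,0,0,0,0,0,0,0.59,0,0,0,0,0,0,0.58,0,0,0,0,0,-0.18,0.01,0,0,0,0,0,-0.18,0.01,0,0,0,0]
[0,-0.19,0.01,0,0,0,0,0,-0.35,-0.05,0,0,0,0,0,-0.16,-0.08,0,0,0,0,0,-0.18,-0.07,0,0,0,0,0,-0.17,-0.05,0,0,0,0,0,-0.18,-0.04,0,0,0,0,0,-0.19,-0.03,0,0,0,0,0,-0.18,-0.01,0,0,0,0,0,-0.19,0.01,0,0,0,0,0,-0.18,0.02,0,0,0,0]
[0,-0.18,0.03,0,0,0,0,0,-0.18,0.05,0,0,0,0,0,-0.18,0.06,0,0,0,0,0,-0.17,0.08,0,0,0,0,0,-0.16,0.09,0,0,0,0,0,-0.15,0.1,0,0,0,0,0,-0.15,0.12,0,0,0,0,0,-0.13,0.12,0,0,0,0,0,-0.13,0.14,0,0,0,0,0,-0.11,0.15,0,0,0,0]
[0,-0.1,0.15,0,0,0,0,0,-0.09,0.17,0,0,0,0,0,-0.17,-0.02,0,0,0,0,0,-0.17,-0.02,0,0,0,0,0,0,0.04,0,0,0,0,0,0,0.04,0,0,0,0,0,0,0.03,0,0,0,0,0,0,0.04,0,0,0,0,0,0,0.04,0,0,0,0,0,0,0.04,0,0,0,0]
[0,0,0.03,0,0,0,0,0,0,0.04,0,0,0,0,0,0,0.04,0,0,0,0,0,0,0.04,0,0,0,0,0,0,0,0,0,0,0,0,0,0,0,0,0,0,0,0,0,0,0,0,0,0,0,0,0,0,0,0,0,0,0,0,0,0,0,0,0,0,0,0,0,0]
end [0.4432 0.2086 0.0469]
```

Emit:
carry_out --motion '[0, 0, 0.02, 0, 0, 0, 0, 0, 0, 0.02, 0, 0, 0, 0, 0, 0, 0, 0, 0, 0, 0, 0, 0, 0, 0, 0, 0, 0, 0, 0, 0, 0, 0, 0, 0, 0, 0, 0, 0, 0, 0, 0, 0, 0, 0, 0, 0, 0, 0, 0, 0, 0, 0, 0, 0, 0, 0, 0, 0, 0, 0, 0, 0, 0, 0, 0, 0, 0, 0, 0]'

```text
time: 23.25
tcp_pos: [0.4029, 0.3693, 0.0471]
eef_rot: [0.61, 0.793, -0.0, 0.001]
wrist_force: [-4.6, -4.2, 12.7]
width: 0.001
grasp_force: 6.8
```

Emit:
carry_out --motion '[0, 0, -0.4, 0, 0, 0, 0, 0, 0, -0.36, 0, 0, 0, 0, 0, 0, -0.35, 0, 0, 0, 0, 0, 0, -0.36, 0, 0, 0, 0, 0, 0, -0.36, 0, 0, 0, 0, 0, 0, -0.36, 0, 0, 0, 0, 0, 0, -0.35, 0, 0, 0, 0, 0, 0, -0.36, 0, 0, 0, 0, 0, 0, -0.36, 0, 0, 0, 0, 0, 0, -0.36, 0, 0, 0, 0]'

```text
time: 24.08
tcp_pos: [0.4025, 0.369, 0.1899]
eef_rot: [0.61, 0.793, -0.0, 0.001]
wrist_force: [-0.2, 0.2, 0.4]
width: 0.002
grasp_force: 0.0
```

Emit:
carry_out --motion '[-0.28, 0.36, -0.1, 0, 0, -0.17, 0, -0.29, 0.35, -0.11, 0, 0, -0.18, 0, -0.29, 0.35, -0.1, 0, 0, -0.17, 0, -0.29, 0.34, -0.11, 0, 0, -0.17, 0, -0.3, 0.34, -0.1, 0, 0, -0.18, 0, -0.31, 0.34, -0.1, 0, 0, -0.17, 0, -0.31, 0.33, -0.11, 0, 0, -0.17, 0, -0.32, 0.32, -0.1, 0, 0, -0.18, 0, -0.32, 0.32, -0.11, 0, 0, -0.17, 0, -0.33, 0.32, -0.1, 0, 0, -0.17, 0]'

```text
time: 24.92
tcp_pos: [0.5703, 0.2969, 0.231]
eef_rot: [0.548, 0.837, -0.0, 0.001]
wrist_force: [-0.4, -0.1, 0.4]
width: 0.004
grasp_force: 0.0
```

```bash
cat > lids.py <<'E'
from plan import *
# height of each lid's outer face near front edge and hinge (shut: 47 mm both)
b,d,m=snap("top")
h,w=d.shape; ys,xs=np.mgrid[:h,:w]; W=with_depth(m,d,np.c_[xs.ravel(),ys.ravel()]); ok=d.ravel()>0
for c in BED:
    x,y,hd=BED[c]; t=np.radians(hd); u=(W[:,0]-x)*np.cos(t)+(W[:,1]-y)*np.sin(t); v=-(W[:,0]-x)*np.sin(t)+(W[:,1]-y)*np.cos(t)
    print(c,[ (q,np.median(W[i,2]).round(4)) for q in((-.036,-.045),(-.036,.045),(.03,-.045),(.03,.045)) for i in [ok&(np.hypot(u-q[0],v-q[1])<.01)]])
np.save("topl.npy",b)
E
python3 lids.py
```

```text
blue [((-0.036, -0.045), np.float64(0.003)), ((-0.036, 0.045), np.float64(0.0024)), ((0.03, -0.045), np.float64(0.0019)), ((0.03, 0.045), np.float64(0.003))]
green [((-0.036, -0.045), np.float64(0.0026)), ((-0.036, 0.045), np.float64(0.5965)), ((0.03, -0.045), np.float64(0.0018)), ((0.03, 0.045), np.float64(0.003))]
orange [((-0.036, -0.045), np.float64(nan)), ((-0.036, 0.045), np.float64(nan)), ((0.03, -0.045), np.float64(nan)), ((0.03, 0.045), np.float64(nan))]
  return _methods._mean(a, axis=axis, dtype=dtype,
  ret = ret.dtype.type(ret / rcount)
```

Emit:
carry_out --motion '[-0.33, 0.31, -0.1, 0, 0, -0.18, 0, -0.33, 0.3, -0.11, 0, 0, -0.17, 0, 0, 0, 0.58, 0, 0, 0, 0, 0, 0, 0.59, 0, 0, 0, 0, 0, 0, 0.58, 0, 0, 0, 0, 0, 0, 0.58, 0, 0, 0, 0, 0, 0, 0.59, 0, 0, 0, 0, 0, 0, 0.58, 0, 0, 0, 0, 0, -0.18, 0.01, 0, 0, 0, 0, 0, -0.18, 0.01, 0, 0, 0, 0]'

```text
time: 25.8
tcp_pos: [0.5876, 0.2764, 0.0971]
eef_rot: [0.535, 0.845, -0.002, -0.001]
wrist_force: [-0.0, 0.2, 0.1]
width: 0.006
grasp_force: 0.0
```

Emit:
carry_out --motion '[0, -0.19, 0.01, 0, 0, 0, 0, 0, -0.35, -0.05, 0, 0, 0, 0, 0, -0.16, -0.08, 0, 0, 0, 0, 0, -0.18, -0.07, 0, 0, 0, 0, 0, -0.17, -0.05, 0, 0, 0, 0, 0, -0.18, -0.04, 0, 0, 0, 0, 0, -0.19, -0.03, 0, 0, 0, 0, 0, -0.18, -0.01, 0, 0, 0, 0, 0, -0.19, 0.01, 0, 0, 0, 0, 0, -0.18, 0.02, 0, 0, 0, 0]'

```text
time: 26.63
tcp_pos: [0.5176, 0.243, 0.111]
eef_rot: [0.535, 0.845, -0.0, 0.001]
wrist_force: [0.2, -0.3, 0.8]
width: 0.006
grasp_force: 0.6
```

Emit:
carry_out --motion '[0, -0.18, 0.03, 0, 0, 0, 0, 0, -0.18, 0.05, 0, 0, 0, 0, 0, -0.18, 0.06, 0, 0, 0, 0, 0, -0.17, 0.08, 0, 0, 0, 0, 0, -0.16, 0.09, 0, 0, 0, 0, 0, -0.15, 0.1, 0, 0, 0, 0, 0, -0.15, 0.12, 0, 0, 0, 0, 0, -0.13, 0.12, 0, 0, 0, 0, 0, -0.13, 0.14, 0, 0, 0, 0, 0, -0.11, 0.15, 0, 0, 0, 0]'

```text
time: 27.47
tcp_pos: [0.4619, 0.2167, 0.0726]
eef_rot: [0.535, 0.845, -0.0, 0.0]
wrist_force: [-1.3, -0.3, 0.9]
width: 0.006
grasp_force: 0.8
```

Emit:
carry_out --motion '[0, -0.1, 0.15, 0, 0, 0, 0, 0, -0.09, 0.17, 0, 0, 0, 0, 0, -0.17, -0.02, 0, 0, 0, 0, 0, -0.17, -0.02, 0, 0, 0, 0, 0, 0, 0.04, 0, 0, 0, 0, 0, 0, 0.04, 0, 0, 0, 0, 0, 0, 0.03, 0, 0, 0, 0, 0, 0, 0.04, 0, 0, 0, 0, 0, 0, 0.04, 0, 0, 0, 0, 0, 0, 0.04, 0, 0, 0, 0]'

```text
time: 28.3
tcp_pos: [0.4432, 0.2077, 0.0542]
eef_rot: [0.535, 0.845, -0.001, -0.0]
wrist_force: [-8.3, -4.6, 14.9]
width: 0.003
grasp_force: 6.9
```

Emit:
carry_out --motion '[0, 0, 0.03, 0, 0, 0, 0, 0, 0, 0.04, 0, 0, 0, 0, 0, 0, 0.04, 0, 0, 0, 0, 0, 0, 0.04, 0, 0, 0, 0, 0, 0, 0.04, 0, 0, 0, 0, 0, 0, 0, 0, 0, 0, 0, 0, 0, 0, 0, 0, 0, 0, 0, 0, 0, 0, 0, 0, 0, 0, 0, 0, 0, 0, 0, 0, 0, 0, 0, 0, 0, 0, 0]'

```text
time: 29.13
tcp_pos: [0.4438, 0.2081, 0.0471]
eef_rot: [0.535, 0.845, -0.0, 0.0]
wrist_force: [-6.6, -2.4, 13.6]
width: 0.006
grasp_force: 6.8
```

```bash
python3 - <<'E'
from plan import *
state()
go([(*case("green",-.036,0,.19),10,0)],fresh=True)
close("blue",[(.14,0,.24,12),(.14,0,.10,6),(.118,0,.099,3)])
E
```

```text
t 29.13 tcp [0.4438 0.2081 0.0471] err [ 0.0006 -0.0006  0.0003] roterr 0.09 F [-6.6 -2.4 13.6] w 0.006 g 6.8
[0,0,-0.36,0,0,0,0,0,0,-0.35,0,0,0,0,0,0,-0.36,0,0,0,0,0,0,-0.36,0,0.01,0,0,0.01,0,-0.36,0,0,0,0,0,0,-0.35,0,0,0,0,0,0,-0.36,0,0,0,0,0,0,-0.36,0,0,0,0,0,0,-0.35,0,0,0,0,0,0,-0.36,0,0.01,0,0]
end [0.4436 0.2086 0.1899]
[-0.47,0.34,-0.1,0,0,0.11,0,-0.47,0.35,-0.11,0,0,0.12,0,-0.46,0.35,-0.1,0,0,0.11,0,-0.46,0.36,-0.11,0,0,0.11,0,-0.46,0.36,-0.1,0,0,0.12,0,-0.45,0.36,-0.11,0,0,0.11,0,-0.45,0.37,-0.1,0,0,0.11,0,-0.45,0.38,-0.11,0,0,0.12,0,-0.44,0.37,-0.1,0,0,0.11,0,-0.44,0.39,-0.11,0,0,0.11,0]
[-0.43,0.38,-0.1,0,0,0.12,0,-0.44,0.4,-0.11,0,0,0.11,0,0,0,0.58,0,0,0,0,0,0,0.59,0,0,0,0,0,0,0.58,0,0,0,0,0,0,0.59,0,0,0,0,0,0,0.58,0,0,0,0,0,0,0.58,0,0,0,0,0,-0.18,0.01,0,0,0,0,0,-0.19,0.01,0,0,0,0]
[0,-0.18,0.01,0,0,0,0,0,-0.36,-0.05,0,0,0,0,0,-0.16,-0.08,0,0,0,0,0,-0.17,-0.07,0,0,0,0,0,-0.18,-0.05,0,0,0,0,0,-0.18,-0.04,0,0,0,0,0,-0.19,-0.03,0,0,0,0,0,-0.18,-0.01,0,0,0,0,0,-0.19,0.01,0,0,0,0,0,-0.18,0.02,0,0,0,0]
[0,-0.18,0.03,0,0,0,0,0,-0.18,0.05,0,0,0,0,0,-0.18,0.07,0,0,0,0,0,-0.16,0.07,0,0,0,0,0,-0.17,0.09,0,0,0,0,0,-0.15,0.11,0,0,0,0,0,-0.14,0.11,0,0,0,0,0,-0.14,0.13,0,0,0,0,0,-0.12,0.14,0,0,0,0,0,-0.12,0.14,0,0,0,0]
[0,-0.1,0.16,0,0,0,0,0,-0.09,0.16,0,0,0,0,0,-0.17,-0.02,0,0,0,0,0,-0.16,-0.01,0,0,0,0,0,0,0.04,0,0,0,0,0,0,0.03,0,0,0,0,0,0,0.04,0,0,0,0,0,0,0.04,0,0,0,0,0,0,0.04,0,0,0,0,0,0,0.03,0,0,0,0]
[0,0,0.04,0,0,0,0,0,0,0.04,0,0,0,0,0,0,0.03,0,0,0,0,0,0,0.04,0,0,0,0,0,0,0,0,0,0,0,0,0,0,0,0,0,0,0,0,0,0,0,0,0,0,0,0,0,0,0,0,0,0,0,0,0,0,0,0,0,0,0,0,0,0]
end [0.522  0.0185 0.0471]
```

Emit:
carry_out --motion '[0, 0, -0.36, 0, 0, 0, 0, 0, 0, -0.35, 0, 0, 0, 0, 0, 0, -0.36, 0, 0, 0, 0, 0, 0, -0.36, 0, 0, 0, 0, 0, 0, -0.36, 0, 0, 0, 0, 0, 0, -0.35, 0, 0, 0, 0, 0, 0, -0.36, 0, 0, 0, 0, 0, 0, -0.36, 0, 0, 0, 0, 0, 0, -0.35, 0, 0, 0, 0, 0, 0, -0.36, 0, 0, 0, 0]'

```text
time: 29.97
tcp_pos: [0.4433, 0.208, 0.1882]
eef_rot: [0.535, 0.845, -0.0, 0.0]
wrist_force: [0.6, 0.2, -0.6]
width: 0.003
grasp_force: 0.0
```

```bash
python3 - <<'E'
from plan import *
s=robot.sense(); print(s["tcp_pos"])
a,d,m=snap("scene"); b,d,m=snap("top"); r=lambda i,y,x:cv2.resize(i[y:y+150,x:x+190],None,fx=3,fy=3,interpolation=cv2.INTER_CUBIC)
cv2.imwrite("pics/s8.png",np.vstack([r(a,100,160)[:360],r(b,170,110)[:240]])[...,::-1])
E
```

```text
[0.44325487 0.20804391 0.1881852 ]
```

View pics/s8.png

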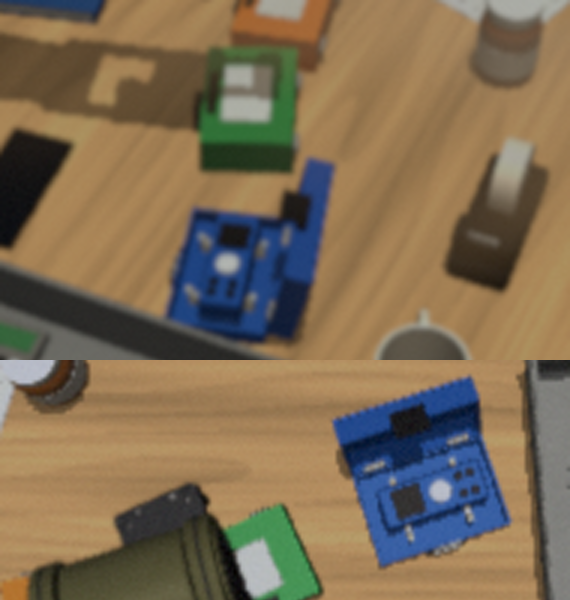

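The green and orange lids are shut, and the blue player is still in place. Closing blue.

Emit:
carry_out --motion '[-0.47, 0.34, -0.1, 0, 0, 0.11, 0, -0.47, 0.35, -0.11, 0, 0, 0.12, 0, -0.46, 0.35, -0.1, 0, 0, 0.11, 0, -0.46, 0.36, -0.11, 0, 0, 0.11, 0, -0.46, 0.36, -0.1, 0, 0, 0.12, 0, -0.45, 0.36, -0.11, 0, 0, 0.11, 0, -0.45, 0.37, -0.1, 0, 0, 0.11, 0, -0.45, 0.38, -0.11, 0, 0, 0.12, 0, -0.44, 0.37, -0.1, 0, 0, 0.11, 0, -0.44, 0.39, -0.11, 0, 0, 0.11, 0]'

```text
time: 30.9
tcp_pos: [0.6481, 0.0956, 0.2283]
eef_rot: [0.576, 0.817, -0.001, -0.0]
wrist_force: [-0.5, -0.3, 0.5]
width: 0.004
grasp_force: 0.0
```

Emit:
carry_out --motion '[-0.43, 0.38, -0.1, 0, 0, 0.12, 0, -0.44, 0.4, -0.11, 0, 0, 0.11, 0, 0, 0, 0.58, 0, 0, 0, 0, 0, 0, 0.59, 0, 0, 0, 0, 0, 0, 0.58, 0, 0, 0, 0, 0, 0, 0.59, 0, 0, 0, 0, 0, 0, 0.58, 0, 0, 0, 0, 0, 0, 0.58, 0, 0, 0, 0, 0, -0.18, 0.01, 0, 0, 0, 0, 0, -0.19, 0.01, 0, 0, 0, 0]'

```text
time: 31.73
tcp_pos: [0.6724, 0.0689, 0.0947]
eef_rot: [0.584, 0.812, -0.002, -0.002]
wrist_force: [0.4, 0.5, -0.7]
width: 0.004
grasp_force: 0.0
```

Emit:
carry_out --motion '[0, -0.18, 0.01, 0, 0, 0, 0, 0, -0.36, -0.05, 0, 0, 0, 0, 0, -0.16, -0.08, 0, 0, 0, 0, 0, -0.17, -0.07, 0, 0, 0, 0, 0, -0.18, -0.05, 0, 0, 0, 0, 0, -0.18, -0.04, 0, 0, 0, 0, 0, -0.19, -0.03, 0, 0, 0, 0, 0, -0.18, -0.01, 0, 0, 0, 0, 0, -0.19, 0.01, 0, 0, 0, 0, 0, -0.18, 0.02, 0, 0, 0, 0]'

```text
time: 32.57
tcp_pos: [0.5993, 0.0438, 0.1097]
eef_rot: [0.584, 0.812, -0.0, 0.001]
wrist_force: [1.3, -0.1, 1.4]
width: 0.008
grasp_force: 0.6
```

Emit:
carry_out --motion '[0, -0.18, 0.03, 0, 0, 0, 0, 0, -0.18, 0.05, 0, 0, 0, 0, 0, -0.18, 0.07, 0, 0, 0, 0, 0, -0.16, 0.07, 0, 0, 0, 0, 0, -0.17, 0.09, 0, 0, 0, 0, 0, -0.15, 0.11, 0, 0, 0, 0, 0, -0.14, 0.11, 0, 0, 0, 0, 0, -0.14, 0.13, 0, 0, 0, 0, 0, -0.12, 0.14, 0, 0, 0, 0, 0, -0.12, 0.14, 0, 0, 0, 0]'

```text
time: 33.4
tcp_pos: [0.5409, 0.0242, 0.0712]
eef_rot: [0.584, 0.812, -0.0, 0.001]
wrist_force: [-0.3, 1.3, 0.8]
width: 0.007
grasp_force: 0.6
```

Emit:
carry_out --motion '[0, -0.1, 0.16, 0, 0, 0, 0, 0, -0.09, 0.16, 0, 0, 0, 0, 0, -0.17, -0.02, 0, 0, 0, 0, 0, -0.16, -0.01, 0, 0, 0, 0, 0, 0, 0.04, 0, 0, 0, 0, 0, 0, 0.03, 0, 0, 0, 0, 0, 0, 0.04, 0, 0, 0, 0, 0, 0, 0.04, 0, 0, 0, 0, 0, 0, 0.04, 0, 0, 0, 0, 0, 0, 0.03, 0, 0, 0, 0]'

```text
time: 34.23
tcp_pos: [0.5216, 0.0175, 0.0531]
eef_rot: [0.584, 0.812, -0.001, 0.0]
wrist_force: [-5.5, -0.5, 9.7]
width: 0.005
grasp_force: 4.7
```

Emit:
carry_out --motion '[0, 0, 0.04, 0, 0, 0, 0, 0, 0, 0.04, 0, 0, 0, 0, 0, 0, 0.04, 0, 0, 0, 0, 0, 0, 0.04, 0, 0, 0, 0, 0, 0, 0.03, 0, 0, 0, 0, 0, 0, 0, 0, 0, 0, 0, 0, 0, 0, 0, 0, 0, 0, 0, 0, 0, 0, 0, 0, 0, 0, 0, 0, 0, 0, 0, 0, 0, 0, 0, 0, 0, 0, 0]'

```text
time: 35.07
tcp_pos: [0.5224, 0.0178, 0.047]
eef_rot: [0.584, 0.812, -0.001, 0.0]
wrist_force: [-9.8, -0.3, 21.0]
width: 0.006
grasp_force: 10.1
```

```bash
python3 - <<'E'
from plan import *
state()
go([(*case("blue",-.036,0,.2),6,0),(*pose(.35,-.35,.3,108),14,0)],fresh=True)
E
```

```text
t 35.07 tcp [0.5224 0.0178 0.047 ] err [ 0.0004 -0.0007 -0.    ] roterr 0.09 F [-9.8 -0.3 21. ] w 0.006 g 10.1
[0,0,-0.64,0,0,0,0,0.01,0,-0.63,0,0,0,0,0,0,-0.64,0,0.01,0,0,0,-0.01,-0.64,0,0,0,0,0.01,0,-0.64,0,0,0,0,0,0,-0.63,0,0,0,0,-0.53,-0.5,-0.18,0,0,0.01,0,-0.52,-0.5,-0.18,0,0,0,0,-0.53,-0.5,-0.18,0,0,0.01,0,-0.53,-0.5,-0.17,0,0,0.01,0]
[-0.53,-0.5,-0.18,0,0,0.01,0,-0.53,-0.49,-0.18,0,0,0,0,-0.52,-0.5,-0.18,0,0,0.01,0,-0.53,-0.5,-0.18,0,0,0.01,0,-0.53,-0.5,-0.18,0,0,0.01,0,-0.53,-0.49,-0.17,0,0,0,0,-0.53,-0.5,-0.18,0,0,0.01,0,-0.53,-0.5,-0.18,0,0,0.01,0,-0.53,-0.49,-0.18,0,0,0.01,0,-0.53,-0.5,-0.18,0,0,0,0]
end [ 0.3499 -0.3499  0.3   ]
```

Emit:
carry_out --motion '[0, 0, -0.64, 0, 0, 0, 0, 0.01, 0, -0.63, 0, 0, 0, 0, 0, 0, -0.64, 0, 0, 0, 0, 0, -0.01, -0.64, 0, 0, 0, 0, 0.01, 0, -0.64, 0, 0, 0, 0, 0, 0, -0.63, 0, 0, 0, 0, -0.53, -0.5, -0.18, 0, 0, 0.01, 0, -0.52, -0.5, -0.18, 0, 0, 0, 0, -0.53, -0.5, -0.18, 0, 0, 0.01, 0, -0.53, -0.5, -0.17, 0, 0, 0.01, 0]'

```text
time: 35.9
tcp_pos: [0.4715, -0.0875, 0.2254]
eef_rot: [0.585, 0.811, -0.0, 0.001]
wrist_force: [0.1, -0.3, 0.3]
width: 0.002
grasp_force: 0.0
```

Emit:
carry_out --motion '[-0.53, -0.5, -0.18, 0, 0, 0.01, 0, -0.53, -0.49, -0.18, 0, 0, 0, 0, -0.52, -0.5, -0.18, 0, 0, 0.01, 0, -0.53, -0.5, -0.18, 0, 0, 0.01, 0, -0.53, -0.5, -0.18, 0, 0, 0.01, 0, -0.53, -0.49, -0.17, 0, 0, 0, 0, -0.53, -0.5, -0.18, 0, 0, 0.01, 0, -0.53, -0.5, -0.18, 0, 0, 0.01, 0, -0.53, -0.49, -0.18, 0, 0, 0.01, 0, -0.53, -0.5, -0.18, 0, 0, 0, 0]'

```text
time: 36.73
tcp_pos: [0.3483, -0.351, 0.2969]
eef_rot: [0.588, 0.809, -0.0, 0.001]
wrist_force: [1.1, 0.5, 0.7]
width: 0.006
grasp_force: 0.0
```

```bash
sed -i 's/<.01)\]\])/<.01)]])/' lids.py; cat > fit.py <<'E'
from plan import *
b,d,m=snap("top"); a,_,_=snap("scene")
h,w=d.shape; ys,xs=np.mgrid[:h,:w]; ok=d.ravel()>0
W=with_depth(m,d,np.c_[xs.ravel(),ys.ravel()])
print("sanity depth arr",W[ok,2].min().round(3))
for c in BED:
    x,y,hd=BED[c]; t=np.radians(hd); u=(W[:,0]-x)*np.cos(t)+(W[:,1]-y)*np.sin(t); v=-(W[:,0]-x)*np.sin(t)+(W[:,1]-y)*np.cos(t)
    i=ok&(abs(u)<.042)&(abs(v)<.062); k=np.polyfit(u[i],W[i,2],1); print(c,i.sum(),"z mid",k[1].round(4),"slope",k[0].round(4))
cv2.imwrite("pics/end.png",np.hstack([a[40:340,60:360],b[110:410,100:400] if 0 else b[84:384,90:390]])[...,::-1])
E
python3 fit.py
```

```text
sanity depth arr -0.773
blue 1161 z mid 0.0467 slope -0.0054
green 1185 z mid 0.0465 slope -0.0023
orange 1182 z mid 0.0468 slope -0.002
```

View pics/end.png

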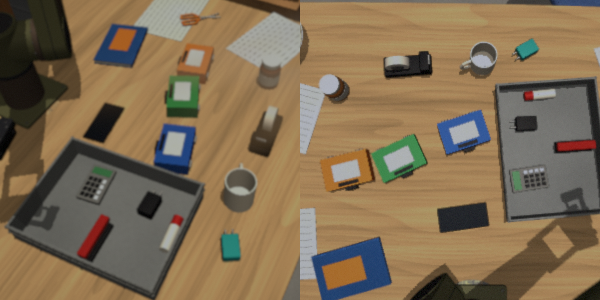

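All three lids lie flat at 47 mm with slope near 0, so they have snapped shut. The other things are where they were. Handing in.

```bash
python3 -c "
from rig import robot
print(robot.close_job())"
```

```text
the job is handed in; nothing more can be done
None
```

The blue and orange players lie in their own cases, the green case is shut empty because its player was not in the crate, all three lids are snapped shut, and the job is handed in.

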